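Fetch the filter plate out of the photometer and show it to the viewing screen

ROBOT

A 7-joint arm with a two-finger parallel gripper is mounted at the origin on a cart in front of the work surface, level with it; the furniture and walls round the work are solid. World frame = base frame: x ahead of the robot, y to its left, z up, the work surface at z = 0. Lengths are in mm, angles in rad, forces in N, time in s.
With the tool pointing down it reaches from about 400 to 875 mm from the base axis. Payload 4.4 kg.
Tool frame: the origin (TCP) lies at the very end of the fingers, on their centre line; the grasp point (between the pads) lies ctrl.grip_depth behind it (ctrl.grip_depth is the distance from the TCP to the grasp point, in mm); z points along the fingers, y is the direction in which the jaws open and shut (so a half turn about z gives the same grasp; the last joint's range is limited). The gripper opens to 85 mm and grips with 20 to 120 N. Pads are 22 mm wide; open, the fingers measure 114 mm over their backs; the gripper's body (76 mm by 85 mm) begins 54 mm behind the grasp point. The pads swing forward as they close: fully open they stand 13 mm farther back than shut.
Start: joints at [-1.313, 0.628, 0.038, 1.517, -0.027, 0.996, -0.02], TCP at [206.788, 616.244, 231.313] pointing down, gripper open.
Joint ranges: [-3.06, 3.06], [-0.37, 2.12], [-1.25, 1.32], [0.18, 2.47], [-1.1, 4.24], [0.23, 1.98], [-2.94, 2.94]. Speed limits (rad/s): [2.57, 2.57, 3.14, 3.14, 3.14, 3.14, 3.14].

INTERFACE

Orientations are given as [roll, pitch, yaw] about the fixed x, y, z axes, in that order (R = Rz(yaw) Ry(pitch) Rx(roll)).
In Python, from cell import ctrl gives the robot as it stands.
- The arm moves only by the tool servo_tool, never from a script. Its argument "commands" is one flat list of numbers, 5 for each row, row after row: the shift along the tool's x, y, z in units of 25 mm (1.0 is 25 mm), then the turn about the tool's z in units of 6 degrees (1.0 is 6 degrees), then the closure, from 0 (fully open) to 1 (shut). In form: [tx, ty, tz, twist, gripper, tx, ty, tz, twist, gripper, ...]. A call has 1 to 10 rows; each row is the pose to reach, as a shift and turn from the pose commanded when the call began, along the tool's axes at that moment; what a row does not reach only later rows make up. A row lasts 1/12 s, in which the tool goes at most 41.7 mm and 7.16 degrees, less where a joint would pass 70% of its speed; a pose out of reach is approached as far as the arm can. A call with a gripper value outside its range is refused whole. The fingers move at their own pace and stop on an object; the grip force is fixed at half the most. Time passes only in rows, so rows that repeat a pose let the fingers close. It gives the time, the measured TCP pose, the force and the opening at its end, in the units of the state.
- ctrl.read_state(): the state, without advancing time (a new reading comes with each control period).
- ctrl.get_image(name): name is "side" or "top"; returns a dict with "img" (384x512x3 uint8, blue, green, red), "K" (3x3 intrinsics, pixels), "dist_coeffs" ([k1, k2, p1, p2, k3] as OpenCV has them; the pictures are not rectified), "T" (4x4, takes a point from camera to world coordinates). Camera axes: x right, y down, z forward; pixel columns grow to the right and rows downward; lengths in mm; the calibration is good to about 2 mm. A picture is of the moment at which its call begins. There is no depth.
- ctrl.finish_job(): hands the job in, once; it reports no verdict.
The state is a dict: "clock": time; "qpos": joint angles; "qd": joint speeds; "tau": joint torques, N m; "eef_pos": TCP position; "tool_rot": TCP orientation; "force": force on the tool from outside, world axes, zero at the start; "torque": the same for the moment, N m; "width": finger opening in mm.
Only numpy, scipy, OpenCV 4.12 (cv2) and the standard library are available. Lean on these libraries where they do the work, as an engineer would, in place of code of your own. Each camera call takes 0.05 s, during which the arm holds its last target.

TASK

Press the photometer's release plunger all the way down so that the cover flap pops ajar, then lift the flap up and swing it fully back, past upright. Draw the filter plate straight up out of its slot by its grip tab and present it to the viewing screen: upright, its window close in front of the middle of the white screen, facing it squarely, touching nothing but the gripper. Finish while still holding it there, still, with the flap left open and the cup, dish and dropper bottle left where they are.

Things in the scene. Friction and masses are not known exactly. Their poses are not given: they have to be found in the camera images.
- photometer: grey bench instrument, fixed, 145 (x) x 110 mm (y). Origin on the worktop under it, x to its back, y to its left, z up. Its front, with the low key deck (x -75 to -30, top z 55 mm), looks to the robot. Behind it the well under the flap (inside x -26 to 66, y -51 to 51 mm, walls 4, rim z 75 mm); the plate's slot is in its middle (guides y -13 to 13 mm, up to z 31 mm)
- plunger (a joint): release plunger stroke: 0 = up, 0.010 m = fully down. Sprung: 3 N to start, 8 N at the bottom; returns by itself. From about 6.5 mm on the latch lets go and the flap pops up to about 0.38 rad within about half a second. The latch holds the flap shut before that
- plunger_top (a point): centre of the top of the plunger's metal cap (22 mm diameter, axis vertical), at photometer x -53, y -35 mm (front right corner of the deck), z 80 mm when up; 23 mm in front of the well's wall
- flap (a joint): cover flap angle: 0 = shut (level), 1.57 = upright, 1.9 = stop, leaning back. Stiff hinge (about 0.035 N m friction, flap 70 g): it stays where it is left
- flap_hinge (a point): middle of the hinge line, which runs along the photometer's y at the well's back rim: photometer x 70, y 0, z 75 mm. The flap is a 104 x 110 x 6 mm panel reaching forward from here; at angle a it points along (-cos a, 0, sin a) in the photometer's axes
- flap_grip (a point): centre of the flap's grip, a black drum, 18 mm diameter, 18 mm long along the photometer's y, flat ends (pinch it across its ends; it can turn between the fingers), on a 10 mm stem; 88 mm from the hinge along the flap, 26.5 mm off the hinge plane, 20 mm above the flap's top face (shut: photometer x -18, y 0, z 101.5 mm)
- filter_plate: loose plate, 60 g, upright in the slot (bottom at photometer x 10, y 0, z 6 mm; 25 mm deep in it), hidden till the flap is open. Origin mid bottom edge; z up, x along its length, y its thickness, axes in the slot parallel to the photometer's. Metal frame 50 x 5 x 40 mm high with a window; on top a black grip tab 24 (x) x 8 (y) mm, z 40 to 62 mm, gripped across the 8 mm
- filter_window (a point): centre of the plate's 26 mm square window, 20 mm above its bottom edge; the window faces along the plate's y
- viewer: upright viewing screen, fixed: black frame 110 mm wide (y), 14 mm thick (x 0 to 14 mm), 112 mm high on a foot (foot x -15 to 55 mm, y -50 to 50 mm, 12 mm high). Origin on the worktop at the frame's front face, z up; the white screen looks along the viewer's -x
- screen_centre (a point): centre of the white screen (94 x 86 mm), on its front surface, 66 mm above the worktop; axes as the viewer's
- cup: sample cup with white lid, 51 x 63 mm high, loose bystander standing right of the photometer
- dish: petri dish, 63 mm diameter, 14 mm high, loose bystander near the front edge
- bottle: small dropper bottle, 33 mm diameter, 76 mm high, loose bystander right of the photometer

How it is judged:
By the outcome, as a careful person would: the job done as asked, in the order asked, and still so for the second after the job is handed in, while the arm keeps its last pose, push and grip.
It also fails if it takes over 64 s, if anything falls off the work surface, if the arm or the gripper's body presses on something with over 40 N, if the wrist force passes 120 N, or if a joint passes its speed limit or range.

## Working session

There is one attempt and no reset: what is moved stays moved. The work goes in short steps, Python scripts to look and compute and a tool call to move; the robot and the scene stay as the last step left them, time stands still between calls to the robot, and variables do not carry over. Pictures are saved under pics/ and viewed, and the job is handed in when it is done.

Besides the shell and the picture viewer there is one more tool, called after "Emit:" as name(argument=value, ...) on one line, values as JSON. servo_tool: Moves the arm, as the interface text tells. Its arguments: {"type":"object","properties":{"commands":{"type":"array","items":{"type":"number"}}},"required":["commands"]}

```bash
ls; mkdir -p pics; python3 - <<'E'
from cell import ctrl
import cv2
s=ctrl.read_state();print(s, ctrl.grip_depth)
for n in("side","top"):
    d=ctrl.get_image(n);cv2.imwrite(f"pics/{n}0.png",d["img"]);print(d["K"],d["dist_coeffs"],d["T"])
E
```

```text
pics
{'clock': 0.0, 'qpos': array([-1.31281013,  0.62931455,  0.03840346,  1.51838566, -0.0269758 ,
        0.99627589, -0.01998618]), 'qd': array([ 2.12423488e-04, -8.52302698e-05, -1.04890977e-03,  1.29862207e-03,
       -2.72811094e-03,  8.82725727e-05,  1.18664919e-03]), 'tau': array([-1.16925216e-04, -5.63385737e+01,  1.22596722e+00, -1.93445045e+01,
        1.09487964e-02,  1.04563544e-02,  5.60654158e-06]), 'eef_pos': array([206.56223823, 615.64657075, 230.40319384]), 'tool_rot': array([-3.13972623e+00,  2.08938569e-05,  2.81786421e+00]), 'force': array([-0.67223714, -0.66775877, -0.22318387]), 'torque': array([-0.05184649, -0.05603202, -0.03244502]), 'width': 85.46000645423456} 18.700000000000003
[[348.23276167   0.         254.57558151]
 [  0.         348.23276167 191.91298188]
 [  0.           0.           1.        ]] [-0.0084059  0.         0.         0.         0.       ] [[-8.87440975e-01 -3.16527487e-01  3.35050542e-01  2.09709058e+02]
 [-4.60819209e-01  5.93990774e-01 -6.59409294e-01  4.75464549e+02]
 [ 9.70423598e-03 -7.39584552e-01 -6.72993698e-01  6.42082013e+02]
 [ 0.00000000e+00  0.00000000e+00  0.00000000e+00  1.00000000e+00]]
[[356.12187063   0.         252.42540099]
 [  0.         356.12187063 192.85322908]
 [  0.           0.           1.        ]] [-0.00021088  0.          0.          0.          0.        ] [[-9.94096544e-03 -9.83857943e-01  1.78674917e-01  3.38884259e+02]
 [-9.99947810e-01  1.02020898e-02  5.42664128e-04 -6.11793875e+01]
 [-2.35676196e-03 -1.78660197e-01 -9.83908014e-01  9.35932787e+02]
 [ 0.00000000e+00  0.00000000e+00  0.00000000e+00  1.00000000e+00]]
```

View pics/side0.png

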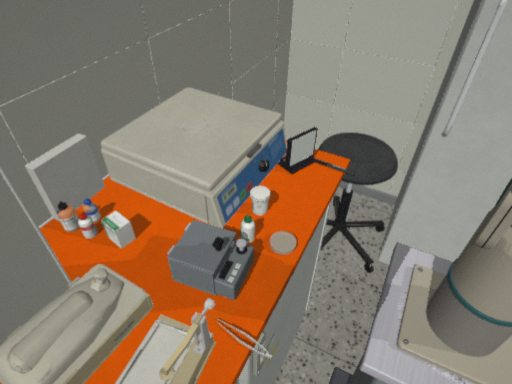

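View pics/top0.png

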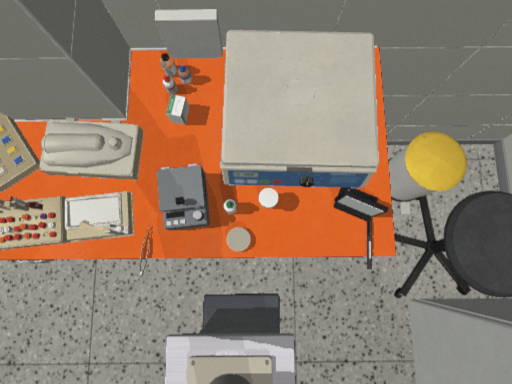

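```bash
python3 - <<'E'
import cv2,numpy as np
s=cv2.imread("pics/side0.png");t=cv2.imread("pics/top0.png")
def c(im,x,y,w,h,k,n): cv2.imwrite(n,cv2.resize(im[y:y+h,x:x+w],None,fx=k,fy=k,interpolation=cv2.INTER_CUBIC))
c(t,150,155,110,82,7,"pics/tp.png");c(t,320,175,80,100,6,"pics/tv.png")
c(s,160,170,150,130,5,"pics/sp.png");c(s,270,115,90,70,8,"pics/sv.png")
E
```

```text
(no output)
```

View pics/tp.png

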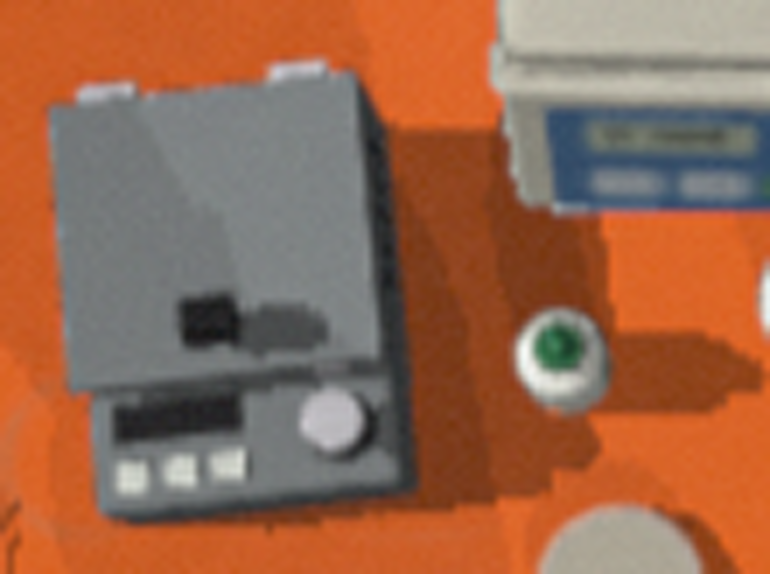

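View pics/tv.png

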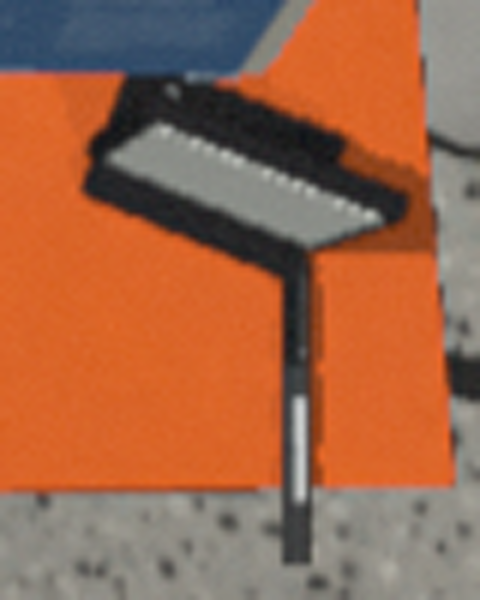

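View pics/sp.png

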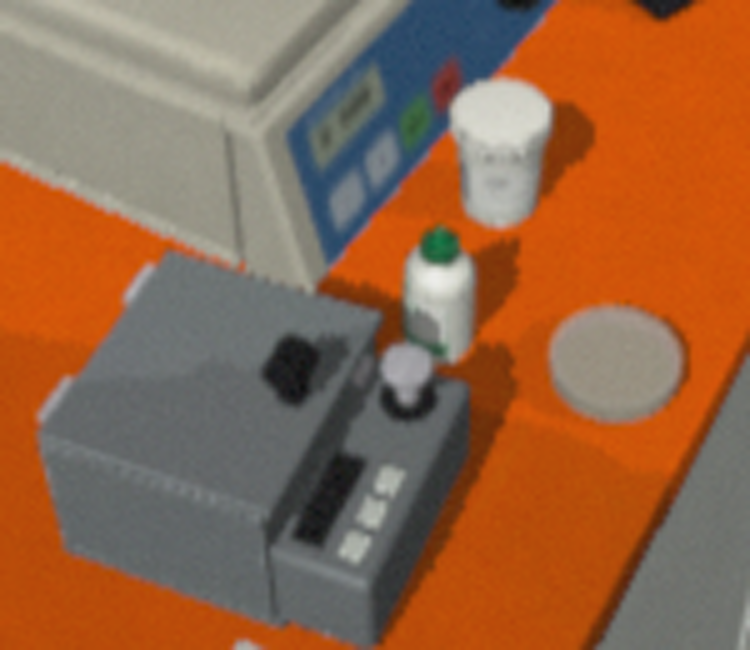

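View pics/sv.png

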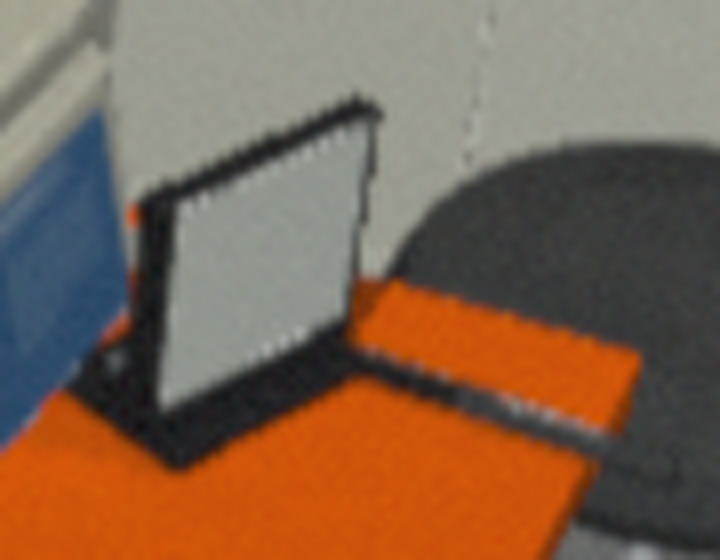

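```bash
cat > h.py <<'E'
import cv2,numpy as np
from scipy.optimize import least_squares
import json
CAM={"side":dict(K=np.array([[348.23276167,0,254.57558151],[0,348.23276167,191.91298188],[0,0,1.]]),d=np.array([-.0084059,0,0,0,0]),
T=np.array([[-8.87440975e-01,-3.16527487e-01,3.35050542e-01,2.09709058e+02],[-4.60819209e-01,5.93990774e-01,-6.59409294e-01,4.75464549e+02],[9.70423598e-03,-7.39584552e-01,-6.72993698e-01,6.42082013e+02],[0,0,0,1]])),
"top":dict(K=np.array([[356.12187063,0,252.42540099],[0,356.12187063,192.85322908],[0,0,1.]]),d=np.array([-.00021088,0,0,0,0]),
T=np.array([[-9.94096544e-03,-9.83857943e-01,1.78674917e-01,3.38884259e+02],[-9.99947810e-01,1.02020898e-02,5.42664128e-04,-6.11793875e+01],[-2.35676196e-03,-1.78660197e-01,-9.83908014e-01,9.35932787e+02],[0,0,0,1]]))}
def proj(n,P):
    c=CAM[n];Ti=np.linalg.inv(c["T"])
    return cv2.projectPoints(np.float64(P).reshape(-1,1,3),cv2.Rodrigues(Ti[:3,:3])[0],Ti[:3,3],c["K"],c["d"])[0].reshape(-1,2)
def Rz(a): return np.array([[np.cos(a),-np.sin(a),0],[np.sin(a),np.cos(a),0],[0,0,1]])
def toW(p,P): return np.float64(P).reshape(-1,3)@Rz(p[2]).T+[p[0],p[1],0]
def fit(obs,x0):
    f=lambda p:np.concatenate([(proj(n,toW(p,P))-px).ravel() for n,P,px in obs])
    r=least_squares(f,x0,loss="soft_l1",x_scale=[10,10,.1]);return r.x,f(r.x).reshape(-1,2)
def uncrop(px,k,o): return (np.float64(px)+.5)/k-.5+np.array(o)
def snap(n,crop=None,k=1,name=None):
    from cell import ctrl
    im=ctrl.get_image(n)["img"]
    if crop: x,y,w,h=crop; im=im[y:y+h,x:x+w]
    cv2.imwrite("pics/"+name,cv2.resize(im,None,fx=k,fy=k,interpolation=cv2.INTER_CUBIC))
E
python3 - <<'E'
from h import *
P=[(70,55,81.5),(70,-55,81.5),(-34,-55,81.5),(-34,55,81.5),(-75,55,55),(-75,-55,55),(-53,-35,80),(-18,0,106)]
t=uncrop([(50,108),(352,72),(380,360),(70,390),(102,512),(413,490),(333,420),(209,320)],7,(150,155))
s=uncrop([(40,432),(170,255),(380,315),(265,515),(375,585),(467,388),(407,365),(292,370)],5,(160,170))
for o in ([("top",P,t),("side",P,s)],[("top",P,t)],[("side",P,s)]):
    p,r=fit(o,[500,110,0]);print(p);print(r.round(1).tolist())
V=[(0,47,109),(0,-47,109),(0,-47,23),(0,47,23)]
t=uncrop([(160,125),(385,218),(308,250),(105,158)],6,(320,175))
s=uncrop([(175,205),(372,120),(350,320),(160,408)],8,(270,115))
for o in ([("top",V,t),("side",V,s)],[("top",V,t)],[("side",V,s)]):
    p,r=fit(o,[480,-330,.3]);print(p);print(r.round(1).tolist())
E
```

```text
[4.91538127e+02 1.14624559e+02 1.06022459e-01]
[[-0.7, -0.6], [0.5, -0.5], [0.4, -0.3], [-0.6, 0.7], [-1.2, 1.0], [-1.3, -1.0], [-0.3, -0.1], [-0.4, -0.0], [-1.0, 0.3], [-0.1, -1.8], [1.3, -0.5], [1.2, 0.2], [-0.7, 0.9], [1.7, -1.5], [0.5, -0.6], [0.0, -2.4]]
[4.91218411e+02 1.13480627e+02 1.06701700e-01]
[[-0.2, -0.4], [1.0, -0.4], [0.9, -0.2], [-0.1, 0.8], [-0.8, 1.1], [-0.9, -0.9], [0.2, 0.0], [0.1, 0.1]]
[4.91524036e+02 1.15947433e+02 1.05104984e-01]
[[-1.4, 0.8], [-0.4, -1.5], [1.0, -0.0], [0.8, 0.7], [-1.0, 1.4], [1.5, -1.0], [0.2, -0.2], [-0.3, -1.9]]
[ 4.61449847e+02 -3.22933170e+02 -4.38294275e-01]
[[-0.6, -0.3], [-0.7, 0.6], [0.2, -0.5], [0.1, -0.1], [0.6, 0.1], [0.6, -0.4], [-0.4, -0.8], [0.0, -0.3]]
[ 4.61318421e+02 -3.23521206e+02 -4.29757219e-01]
[[-0.4, -0.1], [-0.3, 0.5], [0.5, -0.5], [0.3, 0.1]]
[ 4.61290993e+02 -3.20955174e+02 -4.55135815e-01]
[[0.2, 0.3], [0.6, 0.1], [-0.4, -0.3], [-0.4, -0.1]]
```

```bash
cat >> h.py <<'E'
PH=(491.4,114.5,0.106); VW=(461.4,-323.0,-0.436)
def ray(n,px,z):
    c=CAM[n];u=cv2.undistortPoints(np.float64([[px]]),c["K"],c["d"])[0,0]
    d=c["T"][:3,:3]@[u[0],u[1],1];o=c["T"][:3,3];return o+d*(z-o[2])/d[2]
def cmd(target,yaw=None):
    from cell import ctrl
    s=ctrl.read_state();y0=s["tool_rot"][2]
    R=cv2.Rodrigues(np.zeros(3))[0]
    from scipy.spatial.transform import Rotation as Ro
    R=Ro.from_euler("xyz",s["tool_rot"]).as_matrix()
    d=R.T@(np.float64(target)-s["eef_pos"])/25
    tw=0 if yaw is None else -((yaw-y0+np.pi)%(2*np.pi)-np.pi)*180/np.pi/6
    print("at",s["eef_pos"].round(1),"rot",s["tool_rot"].round(4),"F",s["force"].round(1),"w",round(s["width"],1),"t",round(s["clock"],2),"q7",s["qpos"].round(2))
    print("target",np.round(target,1),"cmd",d.round(3),"twist",round(tw,3))
E
python3 - <<'E'
from h import *
print("centrifuge FL corner",ray("side",(222,227),0), "top FL", ray("top",(222,184),0), "top FR",ray("top",(371,187),0))
print("bottle",ray("top",uncrop((565,350),7,(150,155)),70),"cup",ray("top",(268,198),63),"dish",ray("top",(238,239),14))
print("stick", ray("top",(370,268),10),ray("top",(369,220),10))
t=toW(PH,[-57,-38,0])[0]; cmd([t[0],t[1],231],PH[2]+np.pi)
E
```

```text
centrifuge FL corner [541.0159      -1.90387034   0.        ] top FL [533.84112024  20.74759437   0.        ] top FR [ 521.48031066 -378.23259151    0.        ]
bottle [467.43804071  -6.01601706  70.        ] cup [484.00938821 -99.26232452  63.        ] dish [386.11548097 -22.38756447  14.        ]
stick [ 309.70220972 -357.73757114   10.        ] [ 432.02537461 -363.56176292   10.        ]
at [206.6 615.7 230.5] rot [-3.14    0.      2.8178] F [ 1.3 -0.3  0. ] w 85.2 t 0.1 q7 [-1.31  0.63  0.04  1.52 -0.03  1.   -0.02]
target [438.7  70.7 231. ] cmd [-1.5740e+01 -1.7715e+01  9.0000e-03] twist -4.104
```

Emit:
servo_tool(commands=[-0.6,-0.7,0,-0.4,1,-1.6,-1.8,0,-0.9,1,-2.6,-2.9,0,-1.4,1,-3.6,-4.1,0,-1.9,1,-4.6,-5.2,0,-2.4,1,-5.6,-6.3,0,-2.9,1,-6.6,-7.4,0,-3.4,1,-7.6,-8.6,0,-3.8,1,-8.6,-9.7,0,-4.1,1,-9.6,-10.8,0,-4.1,1])

```text
clock: 0.93
eef_pos: [348.6, 281.9, 231.2]
tool_rot: [-3.141, -0.0, -3.035]
force: [1.3, 1.0, -0.4]
width: 0.0
```

```bash
python3 - <<'E'
from h import *
t=toW(PH,[-57,-38,0])[0]; cmd([t[0],t[1],200],PH[2]+np.pi)
E
```

```text
at [348.6 281.9 231.2] rot [-3.1413e+00 -4.0000e-04 -3.0345e+00] F [ 1.3  1.  -0.4] w 0.0 t 0.93 q7 [-0.69  0.35 -0.06  2.05  0.03  0.75  0.9 ]
target [438.7  70.7 200. ] cmd [-2.684 -8.786  1.249] twist 0.01
```

Emit:
servo_tool(commands=[-0.4,-1.4,0.2,0,1,-0.8,-2.7,0.4,0,1,-1.2,-4.1,0.6,0,1,-1.7,-5.5,0.8,0,1,-2.1,-6.8,1,0,1,-2.4,-7.8,1.15,0,1,-2.6,-8.5,1.2,0,1,-2.68,-8.79,1.25,0,1,-2.68,-8.79,1.25,0,1,-2.68,-8.79,1.25,0,1])

```text
clock: 1.77
eef_pos: [437.8, 73.2, 199.9]
tool_rot: [3.141, -0.001, -3.036]
force: [-0.1, 0.3, 0.5]
width: 0.3
```

```bash
python3 - <<'E'
from h import *
t=toW(PH,[-57,-38,0])[0]; cmd([t[0],t[1],90],PH[2]+np.pi)
snap("side",(160,130,150,140),5,"s1.png")
snap("top",(150,145,110,92),6,"t1.png")
E
```

```text
at [437.8  73.2 199.9] rot [ 3.1409e+00 -6.0000e-04 -3.0359e+00] F [-0.1  0.3  0.5] w 0.3 t 1.77 q7 [-0.21  0.39 -0.03  2.1   0.01  0.65  1.43]
target [438.7  70.7  90. ] cmd [-0.031 -0.107  4.397] twist -0.003
```

View pics/s1.png

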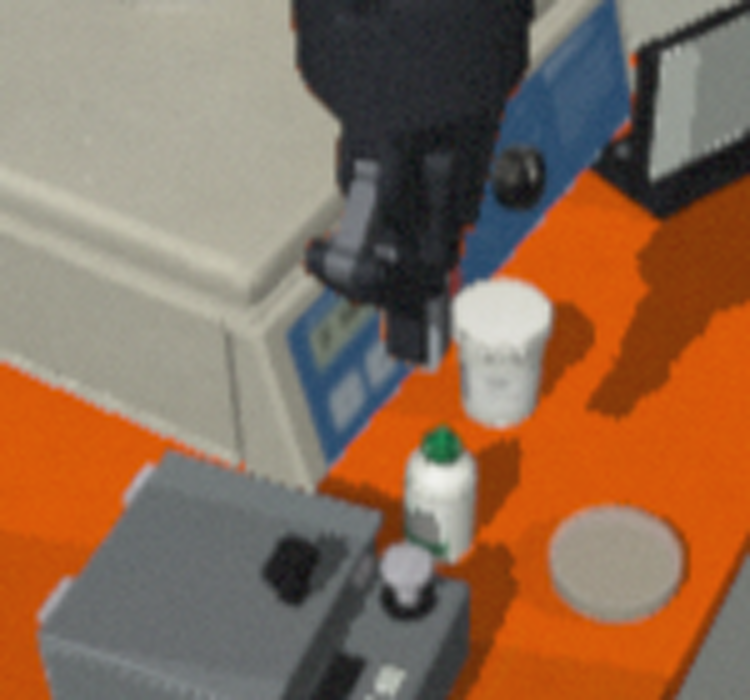

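View pics/t1.png

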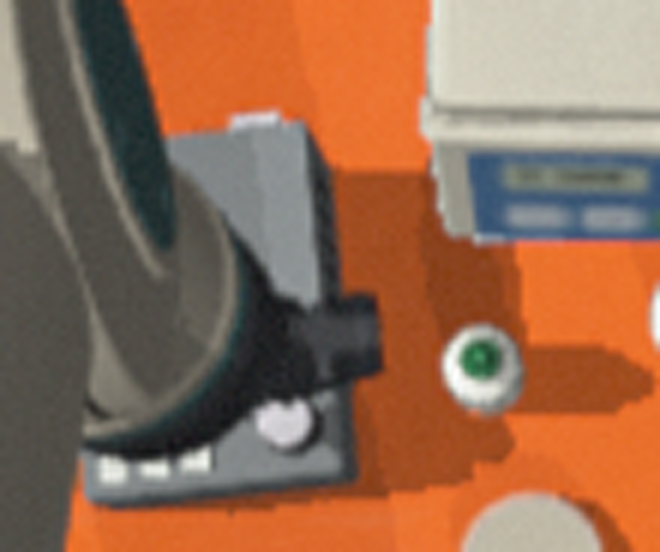

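Emit:
servo_tool(commands=[0,0,1,0,1,0,0,2.2,0,1,0,0,3.3,0,1,0,0,4,0,1,0,0,4.3,0,1,0,0,4.3,0,1,0,0,4.3,0,1])

```text
clock: 2.45
eef_pos: [438.2, 73.4, 92.9]
tool_rot: [3.141, 0.0, -3.035]
force: [1.2, 0.4, 0.0]
width: 0.1
```

```bash
python3 - <<'E'
from h import *
print((proj("side",[437.8,73.2,199.9])-[160,130])*5)
t=toW(PH,[-57,-38,0])[0]; cmd([t[0],t[1],69],PH[2]+np.pi)
snap("side",(160,130,150,140),5,"s2.png")
E
```

```text
[[414.76306361 352.85065406]]
at [438.2  73.4  92.9] rot [ 3.1412e+00  1.0000e-04 -3.0345e+00] F [1.2 0.4 0. ] w 0.1 t 2.45 q7 [-0.22  0.59 -0.02  2.2   0.03  0.36  1.42]
target [438.7  70.7  69. ] cmd [-0.009 -0.109  0.955] twist 0.01
```

View pics/s2.png

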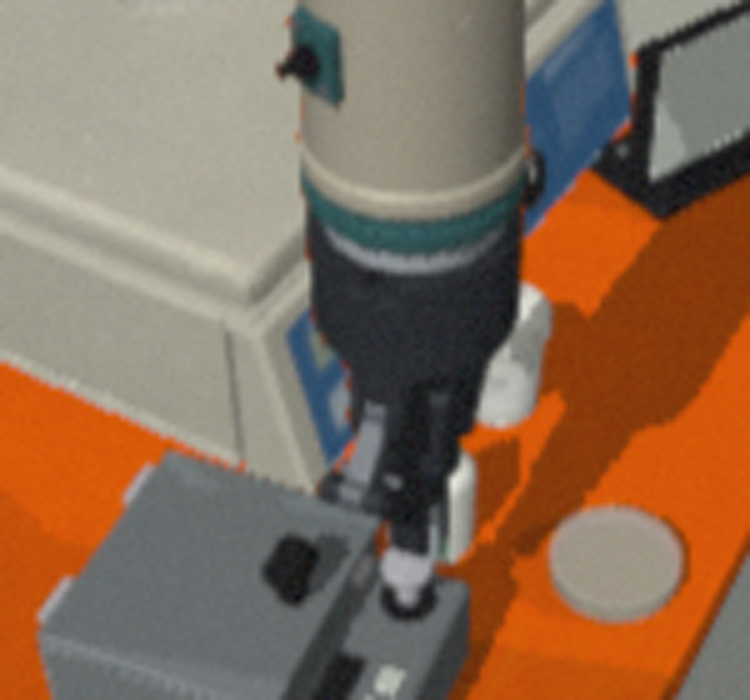

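Emit:
servo_tool(commands=[0,0,0.3,0,1,0,0,0.6,0,1,0,0,0.8,0,1,0,0,0.9,0,1,0,0,0.9,0,1])

```text
clock: 2.92
eef_pos: [439.5, 72.9, 70.2]
tool_rot: [3.141, 0.003, -3.036]
force: [1.1, 0.5, 8.1]
width: -0.3
```

```bash
python3 - <<'E'
from h import *
cmd([438.2,73.4,69],PH[2]+np.pi)
snap("side",(160,130,150,140),5,"s3.png")
E
```

```text
at [439.5  72.9  70.2] rot [ 3.1411e+00  2.7000e-03 -3.0361e+00] F [1.1 0.5 8.1] w -0.3 t 2.92 q7 [-0.22  0.64 -0.02  2.21  0.03  0.29  1.42]
target [438.2  73.4  69. ] cmd [0.051 0.027 0.049] twist -0.005
```

View pics/s3.png

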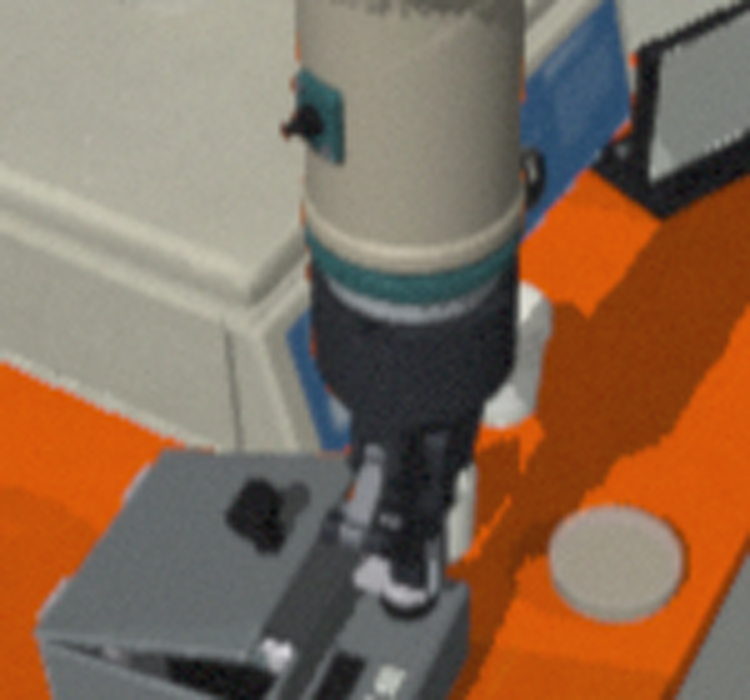

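Emit:
servo_tool(commands=[0,0,0.06,0,1,0,0,0.06,0,1,0,0,0.06,0,1])

```text
clock: 3.22
eef_pos: [439.5, 72.9, 69.9]
tool_rot: [3.141, 0.003, -3.036]
force: [-0.9, 0.2, 19.0]
width: -0.5
```

```bash
python3 - <<'E'
from h import *
cmd([438.2,73.4,69],PH[2]+np.pi)
E
```

```text
at [439.5  72.9  69.9] rot [ 3.141   0.0034 -3.0361] F [-0.9  0.2 19. ] w -0.5 t 3.22 q7 [-0.22  0.64 -0.02  2.21  0.03  0.29  1.42]
target [438.2  73.4  69. ] cmd [0.051 0.026 0.036] twist -0.005
```

Emit:
servo_tool(commands=[0.2,0,-0.6,0,1,0.4,0,-1.8,0,1,0.4,0,-3.2,0,1,0.4,0,-4.4,0,0.7,0.4,0,-5,0,0.4,0.4,0,-5,0,0.4])

```text
clock: 3.72
eef_pos: [430.3, 71.7, 196.4]
tool_rot: [3.141, 0.007, -3.036]
force: [0.1, -0.1, 0.6]
width: 35.9
```

```bash
python3 - <<'E'
from h import *
def grip(a): return [70-88*np.cos(a)+26.5*np.sin(a),0,75+88*np.sin(a)+26.5*np.cos(a)]
g=toW(PH,grip(.38))[0];print(g)
cmd([g[0],g[1],g[2]+40],PH[2]+np.pi)
snap("side",(130,130,150,140),5,"s4.png")
snap("top",(130,145,120,92),6,"t4.png")
print((proj("side",g)-[130,130])*5)
E
```

```text
[489.51752996 114.29970745 132.25061415]
at [430.3  71.7 196.4] rot [ 3.1408  0.0066 -3.0364] F [ 0.1 -0.1  0.6] w 35.9 t 3.72 q7 [-0.21  0.38 -0.03  2.13  0.02  0.62  1.43]
target [489.5 114.3 172.3] cmd [-2.53   1.445  0.985] twist -0.008
[[398.96146017 500.31382266]]
```

View pics/s4.png

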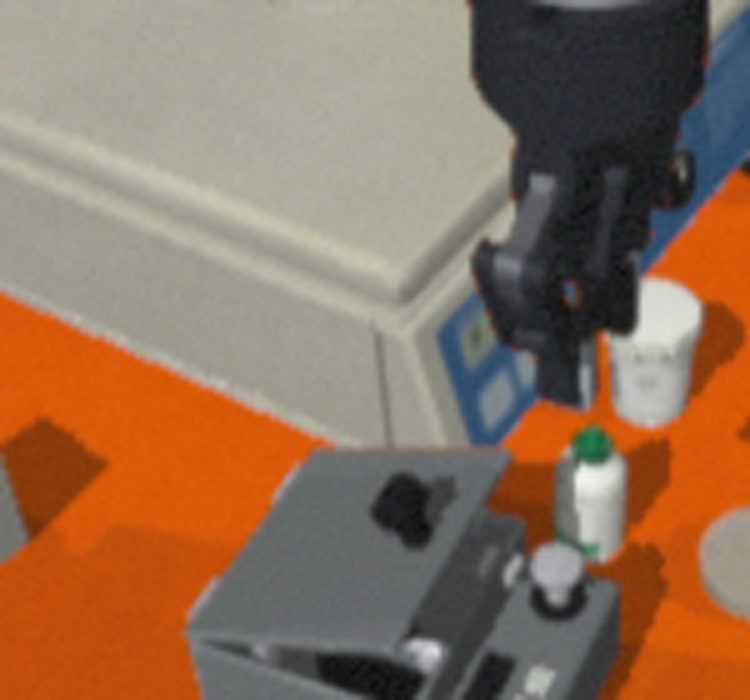

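View pics/t4.png

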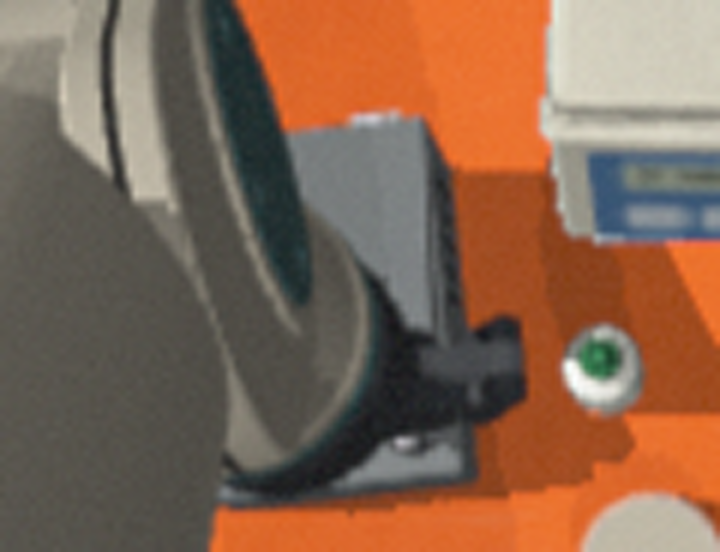

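Emit:
servo_tool(commands=[-0.7,0.4,0.1,0,0.4,-1.5,0.9,0.3,0,0.4,-2.2,1.3,0.6,0,0.4,-2.5,1.45,0.9,0,0.4,-2.53,1.45,1,0,0.4,-2.53,1.45,1,0,0.4])

```text
clock: 4.32
eef_pos: [485.3, 113.2, 166.5]
tool_rot: [-3.14, -0.005, -3.036]
force: [-0.9, 0.1, -0.6]
width: 51.4
```

```bash
python3 - <<'E'
from h import *
def grip(a): return [70-88*np.cos(a)+26.5*np.sin(a),0,75+88*np.sin(a)+26.5*np.cos(a)]
g=toW(PH,grip(.38))[0]
cmd([g[0],g[1],g[2]-12],PH[2]+np.pi)
snap("side",(130,130,150,140),5,"s5.png")
E
```

```text
at [485.3 113.2 166.5] rot [-3.1404 -0.0053 -3.036 ] F [-0.9  0.1 -0.6] w 51.4 t 4.32 q7 [-0.27  0.51 -0.02  2.    0.02  0.64  1.37]
target [489.5 114.3 120.3] cmd [-0.181  0.029  1.847] twist -0.004
```

View pics/s5.png

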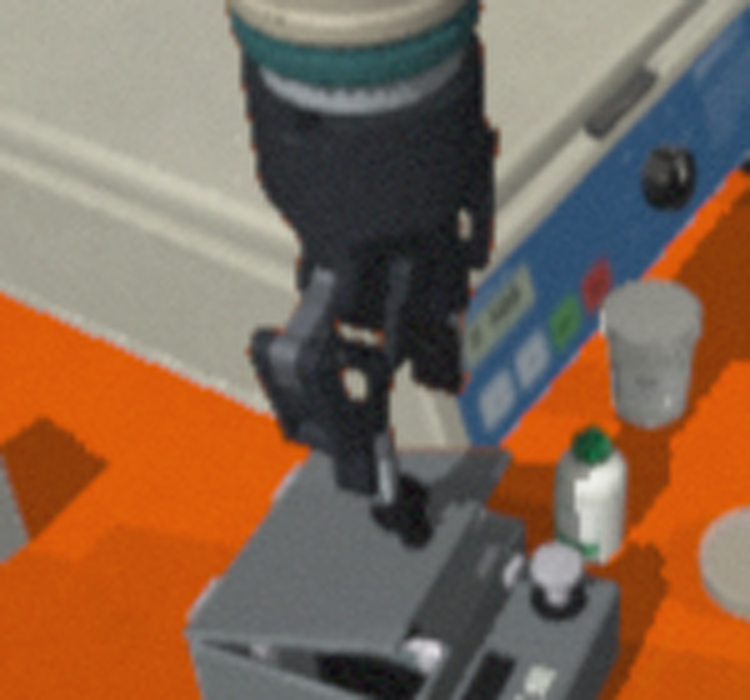

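Emit:
servo_tool(commands=[0,0,0,0,0.4,0,0,0,0,0.4,0,0,0,0,0.4])

```text
clock: 4.62
eef_pos: [487.0, 113.5, 169.0]
tool_rot: [-3.142, 0.0, -3.037]
force: [-0.3, -1.4, 0.5]
width: 51.2
```

```bash
python3 - <<'E'
from h import *
cmd([489.5,114.3,120],PH[2]+np.pi)
E
```

```text
at [487.  113.5 169. ] rot [-3.1415e+00  2.0000e-04 -3.0369e+00] F [-0.3 -1.4  0.5] w 51.2 t 4.62 q7 [-0.27  0.51 -0.02  2.    0.02  0.64  1.37]
target [489.5 114.3 120. ] cmd [-0.103  0.02   1.958] twist -0.012
```

Emit:
servo_tool(commands=[-0.1,0.02,0.4,0,0.4,-0.1,0.02,0.9,0,0.4,-0.1,0.02,1.4,0,0.4,-0.1,0.02,1.7,0,0.4,-0.1,0.02,1.85,0,0.4,-0.1,0.02,1.85,0,0.4,-0.1,0.02,1.85,0,0.4])

```text
clock: 5.2
eef_pos: [489.9, 114.9, 122.3]
tool_rot: [3.142, -0.0, -3.036]
force: [0.7, -0.2, 0.9]
width: 51.1
```

```bash
python3 - <<'E'
from h import *
cmd([489.5,114.3,120],PH[2]+np.pi)
snap("side",(130,130,150,140),5,"s6.png")
E
```

```text
at [489.9 114.9 122.3] rot [ 3.1416 -0.     -3.0361] F [ 0.7 -0.2  0.9] w 51.1 t 5.2 q7 [-0.27  0.59 -0.02  2.03  0.02  0.53  1.37]
target [489.5 114.3 120. ] cmd [ 0.017 -0.02   0.092] twist -0.005
```

View pics/s6.png

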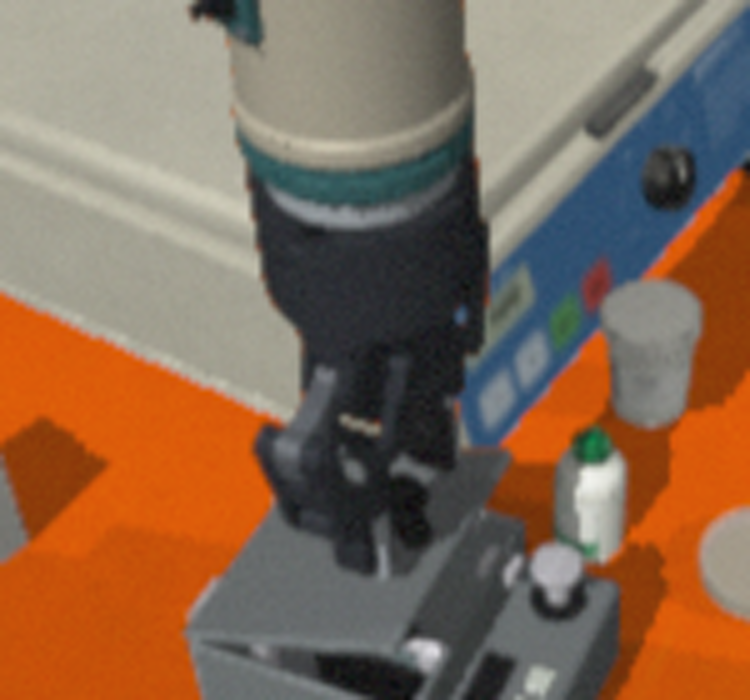

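Emit:
servo_tool(commands=[0,0,0,0,0.6,0,0,0,0,0.75,0,0,0,0,0.9,0,0,0,0,0.9,0,0,0,0,0.9,0,0,0,0,0.9])

```text
clock: 5.75
eef_pos: [489.8, 115.1, 122.6]
tool_rot: [3.141, 0.0, -3.036]
force: [-0.9, 0.6, 4.0]
width: 16.5
```

```bash
cat >> h.py <<'E'
def grip(a): return np.array([70-88*np.cos(a)+26.5*np.sin(a),0,75+88*np.sin(a)+26.5*np.cos(a)])
E
python3 - <<'E'
from h import *
cmd([489.5,114.3,120],PH[2]+np.pi)
for a in (.38,.6,.8,1.0,1.2,1.4,1.6,1.75,1.9): print(a,((grip(a)-grip(.38))/25).round(2)*[-1,1,-1])
snap("side",(130,130,150,140),5,"s7.png")
E
```

```text
at [489.8 115.1 122.6] rot [ 3.1413e+00  3.0000e-04 -3.0358e+00] F [-0.9  0.6  4. ] w 16.5 t 5.75 q7 [-0.27  0.59 -0.02  2.03  0.02  0.53  1.37]
target [489.5 114.3 120. ] cmd [ 0.014 -0.031  0.105] twist -0.002
0.38 [-0.  0. -0.]
0.6 [-0.57  0.   -0.57]
0.8 [-1.18  0.   -0.97]
1.0 [-1.87  0.   -1.24]
1.2 [-2.59  0.   -1.37]
1.4 [-3.32  0.   -1.36]
1.6 [-4.04  0.   -1.2 ]
1.75 [-4.55  0.   -0.98]
1.9 [-5.02  0.   -0.7 ]
```

View pics/s7.png

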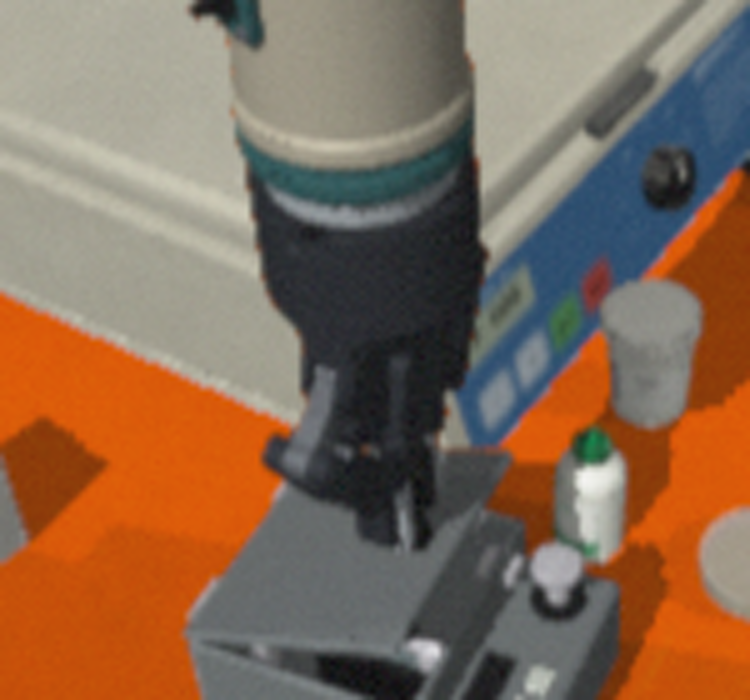

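Emit:
servo_tool(commands=[-0.13,0,-0.15,0,0.9,-0.27,0,-0.3,0,0.9,-0.57,0,-0.57,0,0.9,-0.87,0,-0.78,0,0.9,-1.18,0,-0.97,0,0.9,-1.52,0,-1.12,0,0.9,-1.87,0,-1.24,0,0.9,-2.05,0,-1.29,0,0.9,-2.05,0,-1.29,0,0.9])

```text
clock: 6.55
eef_pos: [540.5, 120.6, 154.3]
tool_rot: [3.141, -0.002, -3.036]
force: [-3.3, 2.2, -5.8]
width: 16.5
```

```bash
python3 - <<'E'
from h import *
cmd([489.5,114.3,120],PH[2]+np.pi)
snap("side",(130,130,150,140),5,"s8.png")
E
```

```text
at [540.5 120.6 154.3] rot [ 3.1413e+00 -1.9000e-03 -3.0357e+00] F [-3.3  2.2 -5.8] w 16.5 t 6.55 q7 [-0.25  0.59 -0.02  1.86  0.02  0.69  1.39]
target [489.5 114.3 120. ] cmd [ 2.051 -0.036  1.377] twist -0.001
```

View pics/s8.png

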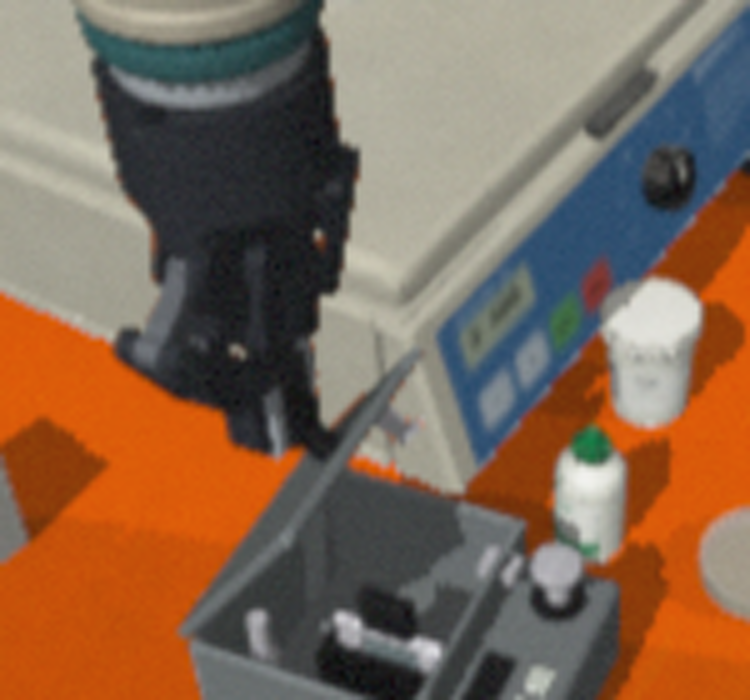

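Emit:
servo_tool(commands=[-0.2,0,-0.04,0,0.9,-0.54,0,-0.08,0,0.9,-0.91,0,-0.09,0,0.9,-1.27,0,-0.07,0,0.9,-1.63,0,0,0,0.9,-1.99,0,0.09,0,0.9,-2.35,0,0.23,0,0.9,-2.5,0,0.31,0,0.9,-2.5,0,0.31,0,0.9])

```text
clock: 7.35
eef_pos: [606.4, 127.7, 147.9]
tool_rot: [3.14, 0.006, -3.037]
force: [-0.5, 3.8, 5.6]
width: 14.8
```

```bash
python3 - <<'E'
from h import *
cmd(toW(PH,grip(1.75))[0]-[0,0,12])
snap("side",(110,110,150,140),5,"s9.png")
E
```

```text
at [606.4 127.7 147.9] rot [ 3.1404  0.0065 -3.037 ] F [-0.5  3.8  5.6] w 14.8 t 7.35 q7 [-0.24  0.68 -0.02  1.69  0.02  0.77  1.4 ]
target [602.5 126.3 144.9] cmd [ 0.159 -0.037  0.121] twist 0
```

View pics/s9.png

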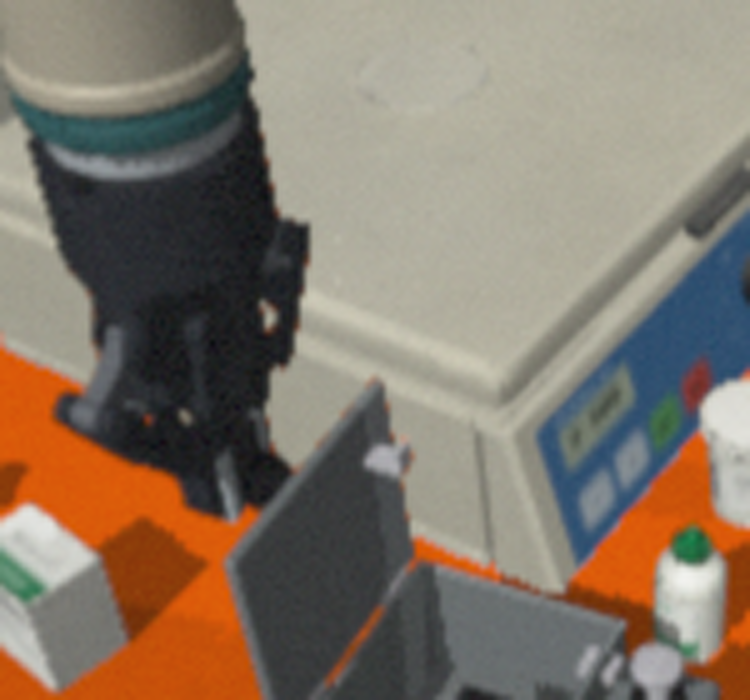

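Emit:
servo_tool(commands=[-0.15,0,0.07,0,0.9,-0.3,0,0.15,0,0.9,-0.42,0,0.24,0,0.9,-0.42,0,0.24,0,0.9,-0.42,0,0.24,0,0.9])

```text
clock: 7.82
eef_pos: [617.1, 129.0, 142.5]
tool_rot: [3.14, 0.008, -3.036]
force: [0.6, 2.8, 5.5]
width: 14.0
```

```bash
python3 - <<'E'
from h import *
cmd(toW(PH,grip(1.9))[0]-[0,0,12])
im=snap("side",(110,110,150,140),5,"s10.png")
for a in(1.5,1.6,1.7,1.8,1.9):
    P=[[70-104*np.cos(a),y,75+104*np.sin(a)] for y in(55,-55)]
    print(a,((proj("side",toW(PH,P))-[110,110])*5).round().tolist())
E
```

```text
at [617.1 129.  142.5] rot [ 3.1403  0.0081 -3.036 ] F [0.6 2.8 5.5] w 14.0 t 7.82 q7 [-0.24  0.7  -0.02  1.67  0.02  0.77  1.41]
target [614.2 127.6 137.7] cmd [ 0.122 -0.043  0.191] twist 0
1.5 [[258.0, 571.0], [408.0, 382.0]]
1.6 [[233.0, 562.0], [385.0, 375.0]]
1.7 [[208.0, 556.0], [363.0, 371.0]]
1.8 [[185.0, 552.0], [341.0, 368.0]]
1.9 [[164.0, 550.0], [321.0, 367.0]]
```

View pics/s10.png

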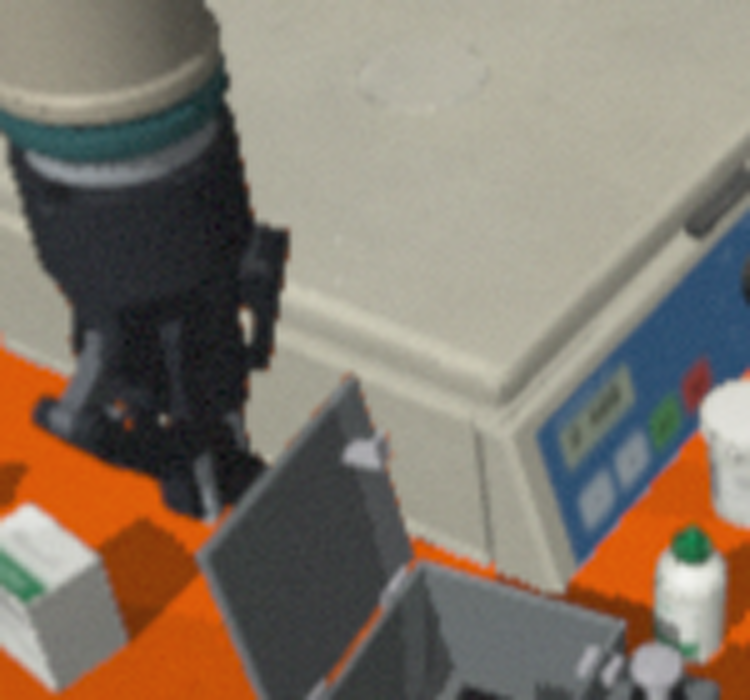

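Emit:
servo_tool(commands=[0,0,0,0,0.5,0,0,0,0,0.5,-0.1,0,0,0,0.5,-0.2,0,0,0,0.5,-0.2,0,-0.5,0,0.5,-0.2,0,-1.5,0,0.5,-0.2,0,-2.7,0,0.5,-0.2,0,-3.4,0,0.5,-0.2,0,-3.4,0,0.5])

```text
clock: 8.62
eef_pos: [621.5, 128.5, 230.2]
tool_rot: [3.141, 0.009, -3.037]
force: [0.9, -0.5, -0.4]
width: 42.4
```

```bash
python3 - <<'E'
from h import *
t=toW(PH,[48,0,0])[0]
cmd([t[0],t[1],222],PH[2]+np.pi)
im=snap("side",(110,110,150,140),5,"s11.png")
E
```

```text
at [621.5 128.5 230.2] rot [ 3.1411  0.0086 -3.0368] F [ 0.9 -0.5 -0.4] w 42.4 t 8.62 q7 [-0.24  0.6  -0.02  1.57  0.02  0.96  1.41]
target [539.1 119.6 222. ] cmd [ 3.317 -0.012  0.299] twist -0.011
```

View pics/s11.png

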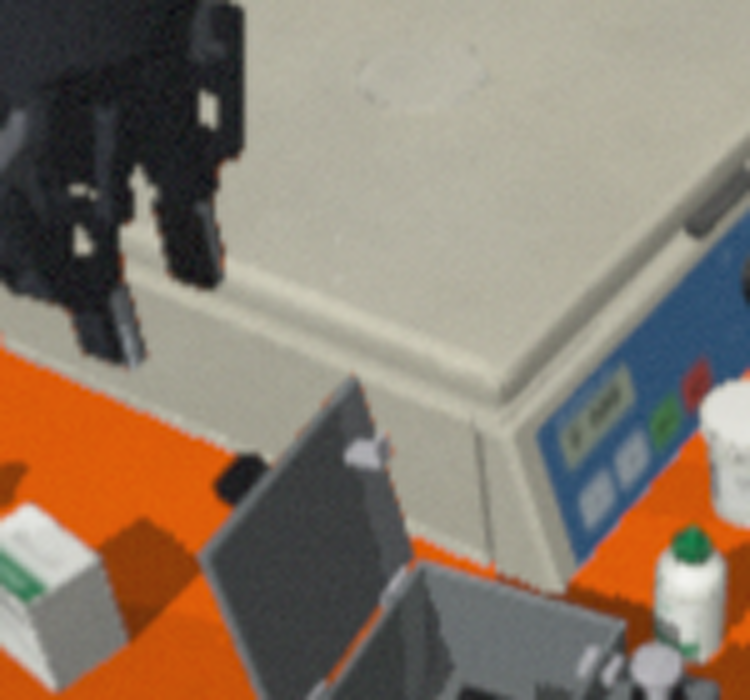

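Emit:
servo_tool(commands=[0.6,0,0,0,0.8,1.7,0,0,0,1,2.8,0,0,0,1,3.4,0,0,0,1,3.5,0,0.3,0,1,3.5,0,1.2,0,1,3.5,0,2.2,0,1,3.5,0,3,0,1,3.5,0,3.2,0,1,3.5,0,3.2,0,1])

```text
clock: 9.5
eef_pos: [530.3, 118.7, 143.4]
tool_rot: [-3.141, -0.004, -3.036]
force: [0.1, 0.0, 0.3]
width: -0.1
```

```bash
python3 - <<'E'
from h import *
t=toW(PH,[85,0,0])[0]
cmd([t[0],t[1],150],PH[2]+np.pi)
im=snap("side",(110,110,150,140),5,"s12.png")
E
```

```text
at [530.3 118.7 143.4] rot [-3.1407 -0.0044 -3.0362] F [0.1 0.  0.3] w -0.1 t 9.5 q7 [-0.26  0.6  -0.03  1.9   0.02  0.65  1.38]
target [575.9 123.5 150. ] cmd [-1.835 -0.003 -0.274] twist -0.006
```

View pics/s12.png

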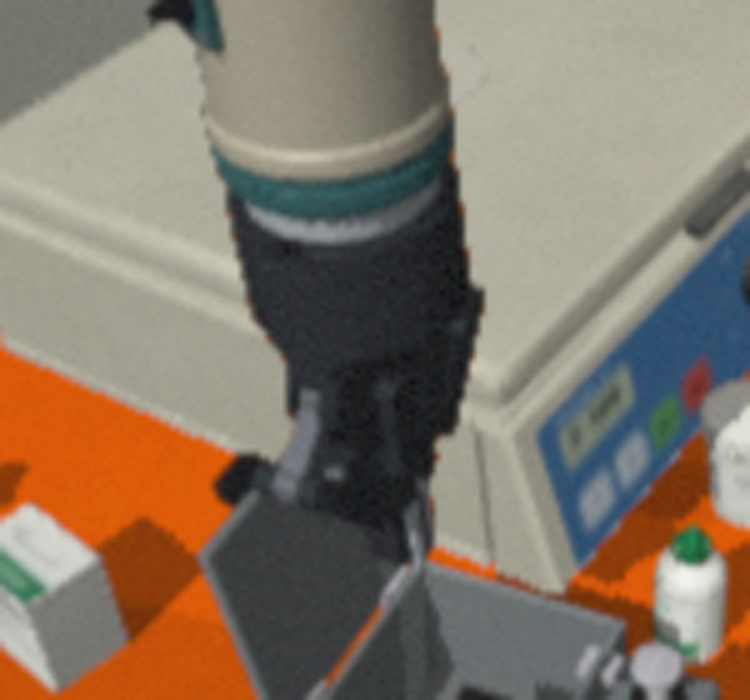

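Emit:
servo_tool(commands=[-0.5,0,0,0,1,-1.0,0,0,0,1,-1.4,0,0,0,1,-1.6,0,0,0,1,-1.7,0,0,0,1,-1.7,0,0,0,1])

```text
clock: 10.05
eef_pos: [574.3, 123.8, 146.4]
tool_rot: [3.141, 0.002, -3.036]
force: [1.1, -0.1, 0.1]
width: 0.2
```

```bash
python3 - <<'E'
from h import *
t=toW(PH,[85,0,0])[0]
cmd([t[0],t[1],150],PH[2]+np.pi)
im=snap("side",(110,110,150,140),5,"s13.png")
E
```

```text
at [574.3 123.8 146.4] rot [ 3.1414e+00  1.5000e-03 -3.0362e+00] F [ 1.1 -0.1  0.1] w 0.2 t 10.05 q7 [-0.24  0.64 -0.03  1.78  0.02  0.72  1.39]
target [575.9 123.5 150. ] cmd [-0.063 -0.02  -0.143] twist -0.006
```

View pics/s13.png

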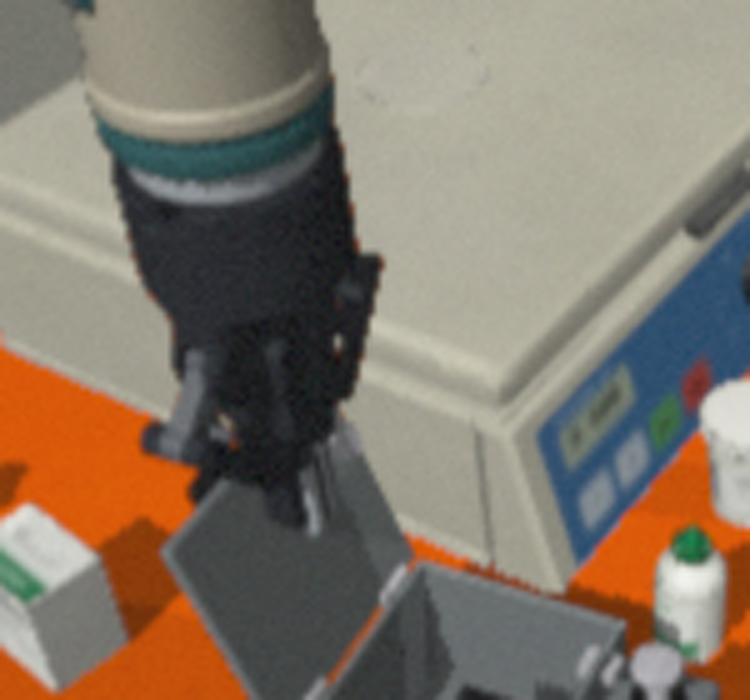

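Emit:
servo_tool(commands=[-0.08,0,0,0,1,-0.16,0,0,0,1,-0.16,0,0,0,1])

```text
clock: 10.35
eef_pos: [576.7, 124.1, 145.8]
tool_rot: [-3.142, -0.002, -3.036]
force: [-2.3, -0.7, 1.0]
width: 0.3
```

Emit:
servo_tool(commands=[-0.08,0,0,0,1,-0.12,0,0,0,1,-0.12,0,0,0,1])

```text
clock: 10.6
eef_pos: [577.1, 124.1, 145.7]
tool_rot: [-3.141, -0.007, -3.036]
force: [-7.8, -0.7, 8.1]
width: -0.2
```

Emit:
servo_tool(commands=[0.5,0,-0.1,0,1,1.3,0,-0.5,0,0.9,2.4,0,-1.4,0,0.7,3.6,0,-2.2,0,0.65,4.6,0,-2.6,0,0.65,5,0,-2.6,0,0.65,5,0,-2.6,0,0.65,5,0,-2.6,0,0.65])

```text
clock: 11.27
eef_pos: [457.3, 111.5, 210.9]
tool_rot: [3.141, 0.002, -3.036]
force: [0.6, -0.1, -0.5]
width: 29.6
```

```bash
python3 - <<'E'
from h import *
cmd(toW(PH,[10,0,200])[0],PH[2]+np.pi)
im=snap("side",(130,150,130,120),6,"s14.png")
im=snap("top",(130,145,120,92),6,"t14.png")
P=toW(PH,[[-2,0,68],[22,0,68],[10,4,68],[10,-4,68],[10,0,57],[-15,0,46],[35,0,46]])
print(((proj("side",P)-[130,150])*6).round().tolist());print(((proj("top",P)-[130,145])*6).round().tolist())
E
```

```text
at [457.3 111.5 210.9] rot [ 3.1414e+00  1.9000e-03 -3.0359e+00] F [ 0.6 -0.1 -0.5] w 29.6 t 11.27 q7 [-0.28  0.4  -0.03  2.03  0.02  0.71  1.36]
target [501.3 115.6 200. ] cmd [-1.769 -0.025  0.437] twist -0.003
[[493.0, 605.0], [431.0, 584.0], [457.0, 603.0], [467.0, 586.0], [465.0, 614.0], [531.0, 655.0], [404.0, 613.0]]
[[310.0, 308.0], [306.0, 252.0], [298.0, 281.0], [318.0, 279.0], [313.0, 285.0], [323.0, 347.0], [314.0, 232.0]]
```

View pics/s14.png

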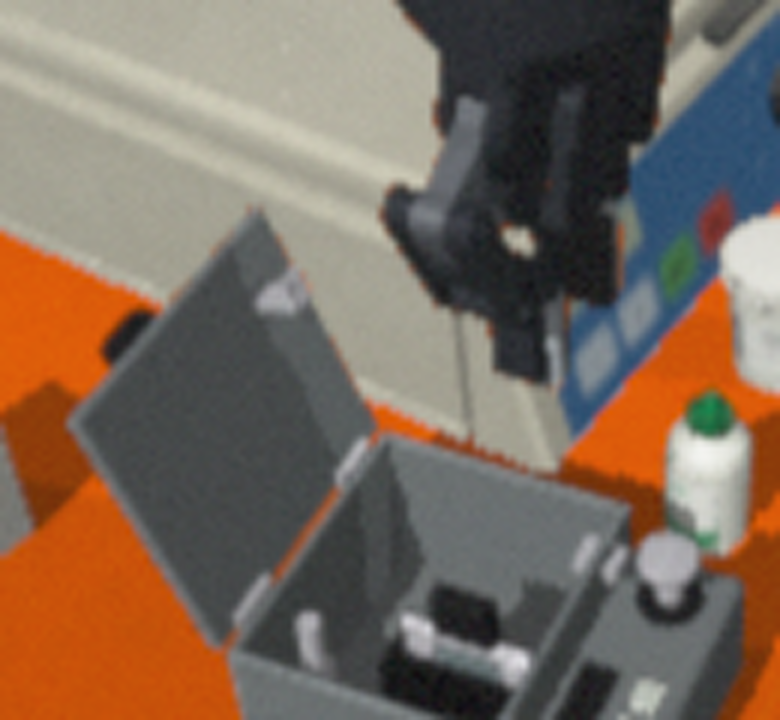

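View pics/t14.png

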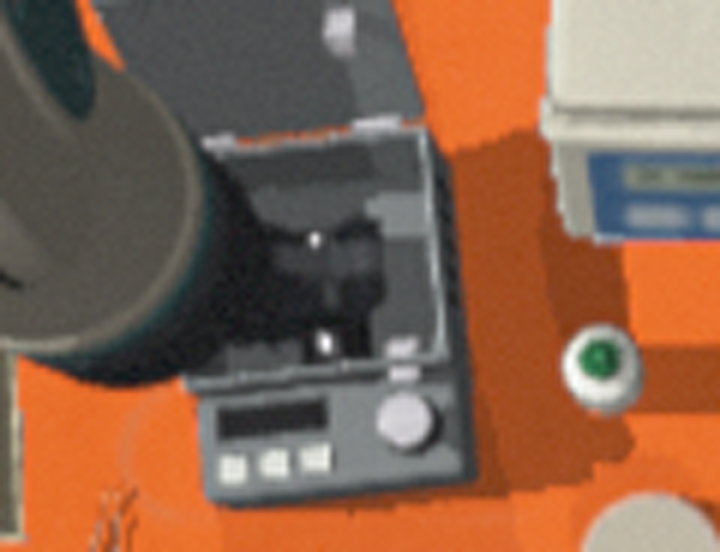

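Emit:
servo_tool(commands=[-0.5,0,0.3,0,0.65,-1.2,0,0.9,0,0.65,-1.65,0,1.8,0,0.65,-1.76,0,2.8,0,0.65,-1.77,0,3.6,0,0.65,-1.77,0,3.8,0,0.65,-1.77,0,3.8,0,0.65,-1.77,0,3.8,0,0.65,-1.77,0,3.8,0,0.65])

```text
clock: 12.12
eef_pos: [501.2, 116.2, 116.6]
tool_rot: [3.141, 0.002, -3.036]
force: [0.3, 0.9, -0.1]
width: 30.2
```

```bash
python3 - <<'E'
from h import *
cmd(toW(PH,[10,0,45])[0],PH[2]+np.pi)
im=snap("side",(150,170,130,120),6,"s15.png")
E
```

```text
at [501.2 116.2 116.6] rot [ 3.1413e+00  1.9000e-03 -3.0361e+00] F [ 0.3  0.9 -0.1] w 30.2 t 12.12 q7 [-0.27  0.61 -0.02  2.    0.03  0.53  1.37]
target [501.3 115.6  45. ] cmd [ 0.003 -0.027  2.866] twist -0.005
```

View pics/s15.png

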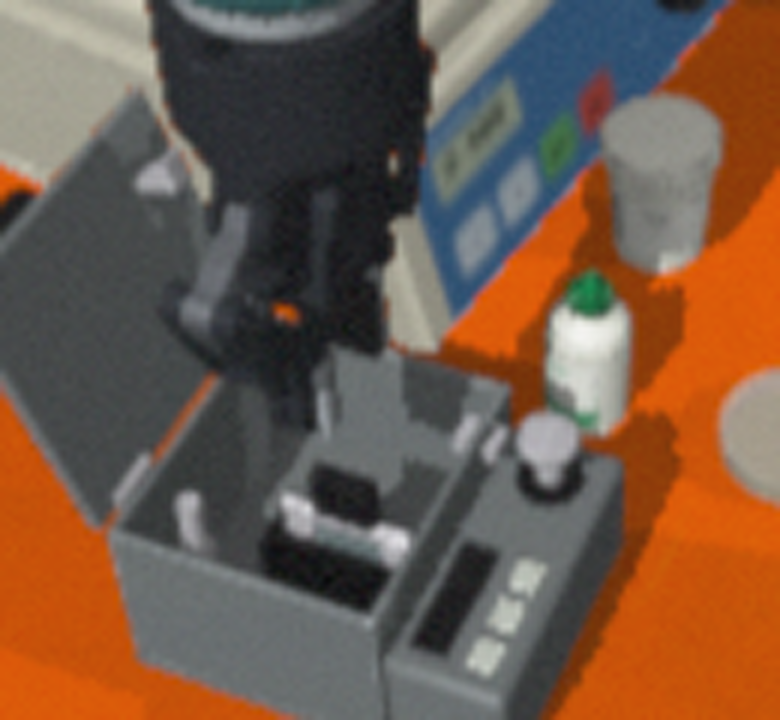

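Emit:
servo_tool(commands=[0,0,0.3,0,0.75,0,-0.02,0.8,0,0.75,0,-0.02,1.4,0,0.75,0,-0.02,1.9,0,0.75,0,-0.02,2.3,0,0.75,0,-0.02,2.6,0,0.75,0,-0.02,2.8,0,0.75,0,-0.02,2.8,0,0.75,0,-0.02,2.8,0,0.75])

```text
clock: 12.92
eef_pos: [500.4, 115.5, 45.9]
tool_rot: [3.142, 0.0, -3.036]
force: [-0.9, 0.2, -1.0]
width: 21.3
```

```bash
python3 - <<'E'
from h import *
cmd(toW(PH,[10,0,45])[0],PH[2]+np.pi)
im=snap("side",(150,170,130,120),6,"s16.png")
E
```

```text
at [500.4 115.5  45.9] rot [ 3.1415e+00  2.0000e-04 -3.0360e+00] F [-0.9  0.2 -1. ] w 21.3 t 12.92 q7 [-0.27  0.73 -0.02  2.04  0.03  0.37  1.36]
target [501.3 115.6  45. ] cmd [-0.038 -0.003  0.036] twist -0.004
```

View pics/s16.png

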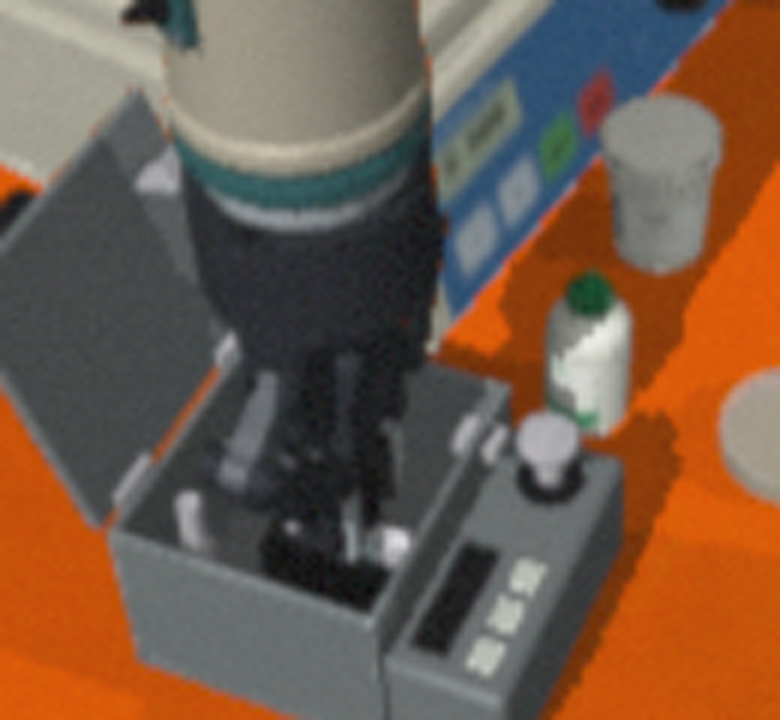

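Emit:
servo_tool(commands=[0,0,0,0,0.85,0,0,0,0,0.92,0,0,0,0,1,0,0,0,0,1,0,0,0,0,1,0,0,0,0,1])

```text
clock: 13.47
eef_pos: [500.7, 115.6, 46.4]
tool_rot: [3.141, 0.001, -3.036]
force: [-1.6, -0.4, 5.2]
width: 6.6
```

Emit:
servo_tool(commands=[0,0,-0.2,0,1,0,0,-0.5,0,1,0,0,-0.9,0,1,0,0,-1.3,0,1,0,0,-1.8,0,1,0,0,-2.3,0,1,0,0,-2.8,0,1,0,0,-3.3,0,1,0,0,-3.8,0,1,0,0,-4.4,0,1])

```text
clock: 14.3
eef_pos: [499.8, 115.3, 157.1]
tool_rot: [-3.142, -0.0, -3.036]
force: [1.3, -0.1, -0.8]
width: 6.6
```

Emit:
servo_tool(commands=[0,0,-0.6,0,1,0,0,-1,0,1,0,0,-1.2,0,1,0,0,-1.2,0,1])

```text
clock: 14.63
eef_pos: [500.9, 115.6, 187.2]
tool_rot: [3.141, 0.002, -3.036]
force: [0.5, 0.8, -1.1]
width: 6.6
```

```bash
python3 - <<'E'
from h import *
v=toW(VW,[-32,0,0])[0]; cmd([v[0],v[1],180],VW[2]+np.pi/2)
im=snap("side",(150,130,130,120),6,"s17.png")
E
```

```text
at [500.9 115.6 187.2] rot [ 3.1412e+00  2.5000e-03 -3.0362e+00] F [ 0.5  0.8 -1.1] w 6.6 t 14.63 q7 [-0.26  0.49 -0.03  1.94  0.02  0.7   1.37]
target [ 432.4 -309.5  180. ] cmd [  4.513 -16.622   0.27 ] twist 20.17
```

View pics/s17.png

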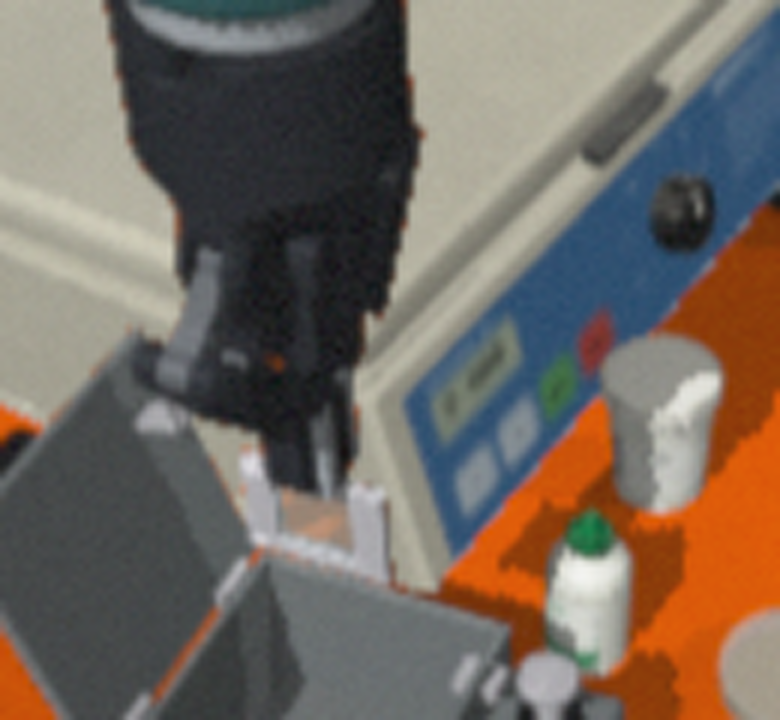

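Emit:
servo_tool(commands=[0.4,-0.2,0,0.3,1,1.0,-0.6,0,1,1,1.7,-1.2,0,2,1,2.4,-2,0,3,1,3.0,-3,0,4,1,3.5,-4,0,5,1,3.9,-5,0,6,1,4.1,-6,0,7,1,4.3,-7,0,8,1,4.4,-8,0,9,1])

```text
clock: 15.52
eef_pos: [410.4, -96.0, 185.1]
tool_rot: [-3.14, -0.002, 2.299]
force: [0.7, -0.1, -0.5]
width: 6.6
```

```bash
python3 - <<'E'
from h import *
v=toW(VW,[-45,0,0])[0]; cmd([v[0],v[1],180],VW[2]+np.pi/2)
E
```

```text
at [410.4 -96.  185.1] rot [-3.1401e+00 -1.8000e-03  2.2994e+00] F [ 0.7 -0.1 -0.5] w 6.6 t 15.52 q7 [-0.02  0.4   0.24  2.18 -0.17  0.59  1.08]
target [ 420.6 -304.   180. ] cmd [-6.478 -5.234  0.202] twist 11.121
```

Emit:
servo_tool(commands=[-0.6,-0.5,0,1,1,-1.3,-1.1,0,2,1,-2.1,-1.7,0,3,1,-2.9,-2.3,0,4,1,-3.7,-2.9,0,5,1,-4.5,-3.5,0,6,1,-5.2,-4.1,0,7,1,-5.8,-4.6,0,8,1,-6.2,-5,0,9,1,-6.4,-5.2,0,10,1])

```text
clock: 16.35
eef_pos: [421.6, -303.1, 185.0]
tool_rot: [-3.14, 0.002, 1.25]
force: [-0.4, 0.1, 0.3]
width: 7.0
```

Emit:
servo_tool(commands=[0,0,0,0.6,1,0,0,0,1,1,0,0,0,1,1,0,0,0,1,1])

```text
clock: 16.68
eef_pos: [422.1, -300.5, 185.0]
tool_rot: [-3.14, 0.0, 1.154]
force: [-0.6, 0.4, -0.4]
width: 6.8
```

```bash
python3 - <<'E'
from h import *
v=toW(VW,[-45,0,0])[0]; cmd([v[0],v[1],140],VW[2]+np.pi/2)
snap("side",(240,70,130,120),6,"s18.png")
snap("top",(300,150,110,110),6,"t18.png")
E
```

```text
at [ 422.1 -300.5  185. ] rot [-3.1397e+00  1.0000e-04  1.1542e+00] F [-0.6  0.4 -0.4] w 6.8 t 16.68 q7 [ 0.19  0.56  0.56  1.94 -0.42  0.76  0.58]
target [ 420.6 -304.   140. ] cmd [-0.153  0.006  1.8  ] twist 0.185
```

View pics/s18.png

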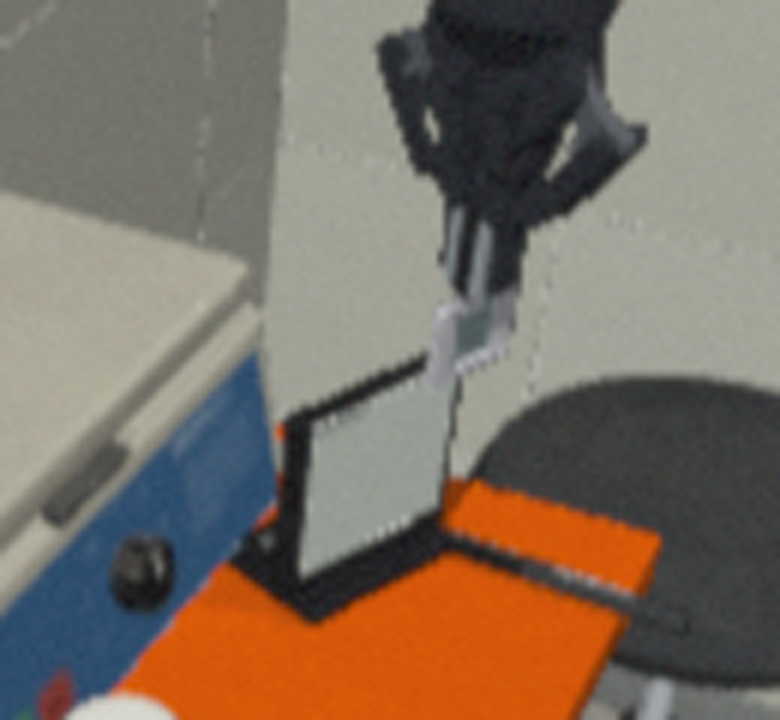

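View pics/t18.png

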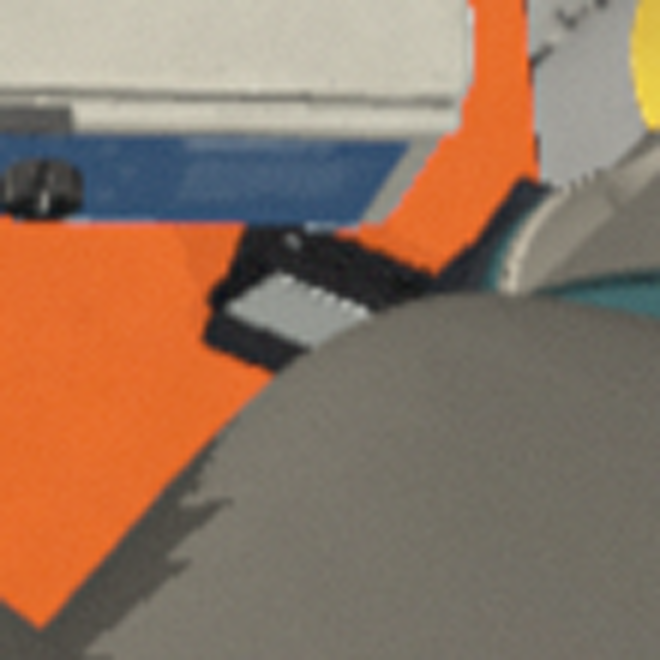

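```bash
python3 - <<'E'
from h import *
from scipy.spatial.transform import Rotation as Ro
R=Ro.from_euler("xyz",[-3.1397,0,1.1542]).as_matrix();t=np.array([422.1,-300.5,185])
for h in (0,30,40,50,60,70,90,110):
    for d in (-60,-45,-18,0,18,45,60):
        print(h,d,((proj("side",t+R@[0,d,-h])-[240,70])*6).round()[0].tolist(),end=" ")
    print()
# plate bottom corners prediction and window
for x,z in((-25,-40),(25,-40),(-25,0),(25,0)): print(((proj("side",t+R@[x,0,-z])-[240,70])*6).round()[0].tolist())
E
```

```text
0 -60 [581.0, 345.0] 0 -45 [553.0, 330.0] 0 -18 [505.0, 303.0] 0 0 [474.0, 286.0] 0 18 [443.0, 269.0] 0 45 [399.0, 244.0] 0 60 [375.0, 231.0] 
30 -60 [593.0, 280.0] 30 -45 [565.0, 265.0] 30 -18 [515.0, 239.0] 30 0 [483.0, 222.0] 30 18 [452.0, 206.0] 30 45 [406.0, 181.0] 30 60 [381.0, 168.0] 
40 -60 [597.0, 258.0] 40 -45 [569.0, 243.0] 40 -18 [519.0, 217.0] 40 0 [486.0, 200.0] 40 18 [455.0, 184.0] 40 45 [409.0, 160.0] 40 60 [384.0, 147.0] 
50 -60 [602.0, 235.0] 50 -45 [573.0, 221.0] 50 -18 [522.0, 195.0] 50 0 [490.0, 178.0] 50 18 [458.0, 162.0] 50 45 [411.0, 138.0] 50 60 [386.0, 125.0] 
60 -60 [606.0, 212.0] 60 -45 [577.0, 198.0] 60 -18 [526.0, 172.0] 60 0 [493.0, 156.0] 60 18 [461.0, 139.0] 60 45 [414.0, 116.0] 60 60 [389.0, 103.0] 
70 -60 [611.0, 189.0] 70 -45 [581.0, 175.0] 70 -18 [530.0, 149.0] 70 0 [496.0, 133.0] 70 18 [464.0, 117.0] 70 45 [417.0, 93.0] 70 60 [391.0, 81.0] 
90 -60 [620.0, 141.0] 90 -45 [590.0, 127.0] 90 -18 [537.0, 102.0] 90 0 [503.0, 86.0] 90 18 [470.0, 70.0] 90 45 [422.0, 47.0] 90 60 [396.0, 35.0] 
110 -60 [629.0, 92.0] 110 -45 [599.0, 78.0] 110 -18 [545.0, 53.0] 110 0 [511.0, 37.0] 110 18 [477.0, 22.0] 110 45 [428.0, -0.0] 110 60 [402.0, -12.0] 
[501.0, 347.0]
[421.0, 385.0]
[514.0, 268.0]
[432.0, 304.0]
```

Emit:
servo_tool(commands=[-0.1,0,0.5,0.2,1,-0.15,0,1.2,0.2,1,-0.15,0,2,0.2,1,-0.15,0,2.8,0.2,1,-0.15,0,3.5,0.2,1,-0.15,0,3.9,0.2,1,-0.15,0,3.95,0.2,1,-0.15,0,3.95,0.2,1,-0.15,0,3.95,0.2,1])

```text
clock: 17.53
eef_pos: [421.4, -304.8, 87.8]
tool_rot: [3.14, 0.0, 1.132]
force: [0.1, -0.2, -0.2]
width: 6.5
```

```bash
python3 - <<'E'
from h import *
from scipy.spatial.transform import Rotation as Ro
v=toW(VW,[-30,0,0])[0]; cmd([v[0],v[1],86.4],VW[2]+np.pi/2)
snap("side",(260,100,100,90),8,"s19.png")
snap("top",(310,160,100,100),6,"t19.png")
from cell import ctrl
s=ctrl.read_state();R=Ro.from_euler("xyz",s["tool_rot"]).as_matrix();t=s["eef_pos"]
for x,z in((-25,-40),(25,-40),(-25,0),(25,0)): print(((proj("side",t+R@[x,0,-z])-[260,100])*8).round()[0].tolist())
E
```

```text
at [ 421.4 -304.8   87.8] rot [3.1404e+00 3.0000e-04 1.1319e+00] F [ 0.1 -0.2 -0.2] w 6.5 t 17.53 q7 [ 0.29  0.71  0.43  2.01 -0.55  0.54  0.68]
target [ 434.2 -310.3   86.4] cmd [0.018 0.557 0.055] twist -0.028
[475.0, 452.0]
[374.0, 503.0]
[491.0, 360.0]
[387.0, 410.0]
```

View pics/s19.png

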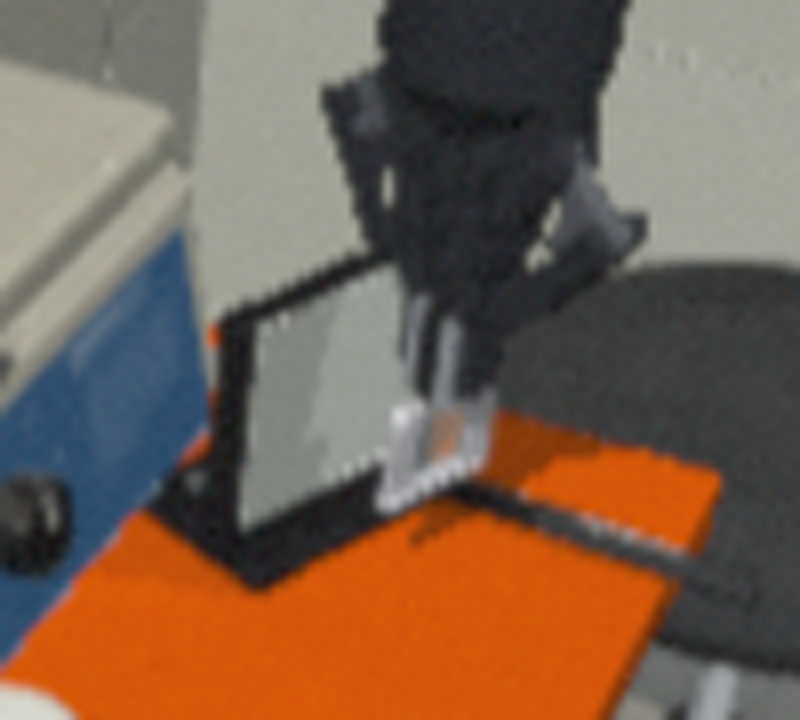

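View pics/t19.png

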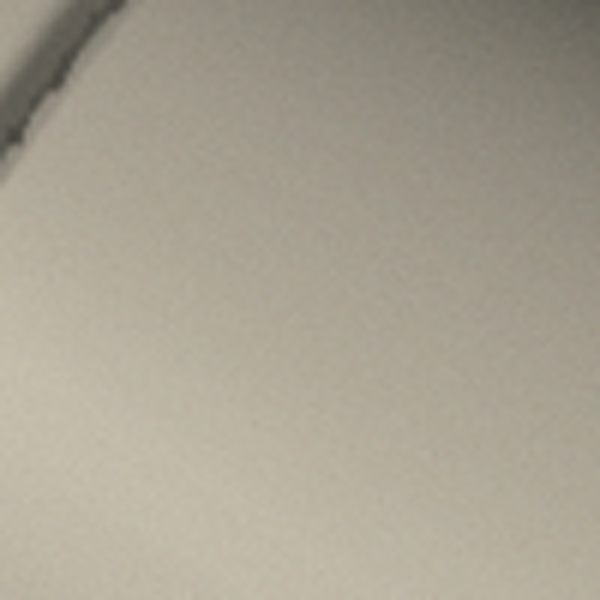

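Emit:
servo_tool(commands=[0,0.15,0.03,0,1,0,0.35,0.04,0,1,0,0.55,0.05,0,1,0,0.65,0.05,0,1,0,0.7,0.05,0,1,0,0.7,0.05,0,1,0,0.7,0.05,0,1])

```text
clock: 18.22
eef_pos: [436.7, -311.7, 85.7]
tool_rot: [-3.141, -0.0, 1.132]
force: [-0.4, -0.8, 0.0]
width: 6.8
```

```bash
python3 - <<'E'
from h import *
v=toW(VW,[-26,0,0])[0]; cmd([v[0],v[1],86.4],VW[2]+np.pi/2)
snap("side",(260,100,80,72),10,"s20.png")
snap("side",None,1.5,"s20full.png")
E
```

```text
at [ 436.7 -311.7   85.7] rot [-3.1412 -0.      1.1318] F [-0.4 -0.8  0. ] w 6.8 t 18.22 q7 [ 0.29  0.73  0.44  1.97 -0.55  0.57  0.66]
target [ 437.8 -312.    86.4] cmd [ 0.007  0.046 -0.028] twist -0.028
```

View pics/s20.png

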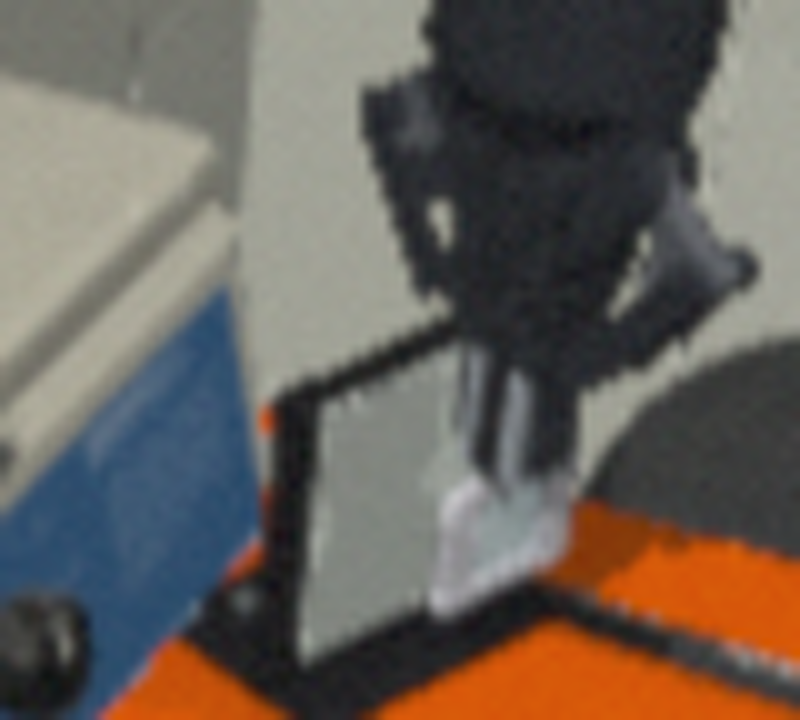

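View pics/s20full.png

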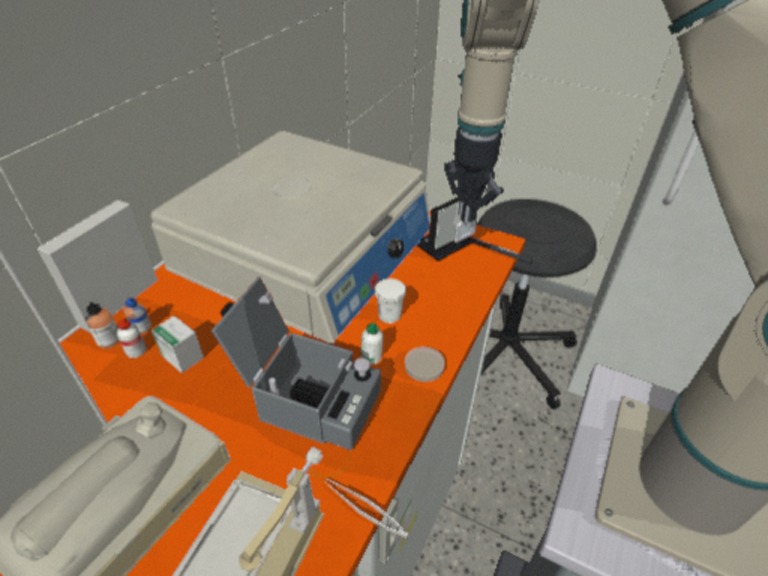

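```bash
python3 - <<'E'
from h import *
obs=uncrop([(432,617),(560,563),(446,498)],10,(260,100))
for V in((461.3,-321,-.455),(461.4,-323,-.438)):
  for dyaw in (0,):
    def f(p):
        P=[(p[0],25+p[1],p[2]),(p[0],-25+p[1],p[2]),(p[0],25+p[1],p[2]+40)]
        return (proj("side",toW(V,P))-obs).ravel()
    g=lambda p:np.r_[f(p),(p[2]-45.5)/2]
    r=least_squares(g,[-26,0,46]);print(r.x,f(r.x).round(2))
# where the viewer is in this picture vs first
print((proj("side",toW((461.3,-321,-.455),[(0,47,109),(0,47,23),(0,-47,23)]))-[260,100])*10+5)
E
```

```text
[-29.08208705  -0.91654249  45.50946485] [-0.05  0.15  0.   -0.6   0.05  0.42]
[-29.89419776   1.35869711  45.51973006] [ 0.02  0.2  -0.14 -0.69  0.11  0.47]
[[321.17126997 409.90342553]
 [297.0042524  659.75363139]
 [534.35073445 547.09132289]]
```

Emit:
servo_tool(commands=[0,0.08,-0.03,0,1,0,0.16,-0.03,0,1,0,0.16,-0.03,0,1,0,0.16,-0.03,0,1,0,0.16,-0.03,0,1,0,0.16,-0.03,0,1,0,0.16,-0.03,0,1,0,0.16,-0.03,0,1,0,0.16,-0.03,0,1,0,0.16,-0.03,0,1])

```text
clock: 19.15
eef_pos: [440.5, -313.4, 86.5]
tool_rot: [-3.142, -0.0, 1.132]
force: [0.2, 0.1, -1.5]
width: 6.6
```

```bash
python3 - <<'E'
from h import *
v=toW(VW,[-22,0,0])[0]; cmd([v[0],v[1],86.4],VW[2]+np.pi/2)
snap("side",(260,100,80,72),10,"s21.png")
from cell import ctrl; print(ctrl.read_state()["qd"].round(3))
E
```

```text
at [ 440.5 -313.4   86.5] rot [-3.1415 -0.      1.1318] F [ 0.2  0.1 -1.5] w 6.6 t 19.15 q7 [ 0.29  0.73  0.44  1.96 -0.55  0.57  0.66]
target [ 441.5 -313.7   86.4] cmd [0.007 0.041 0.006] twist -0.029
[ 0.     0.     0.    -0.001  0.    -0.001 -0.001]
```

View pics/s21.png

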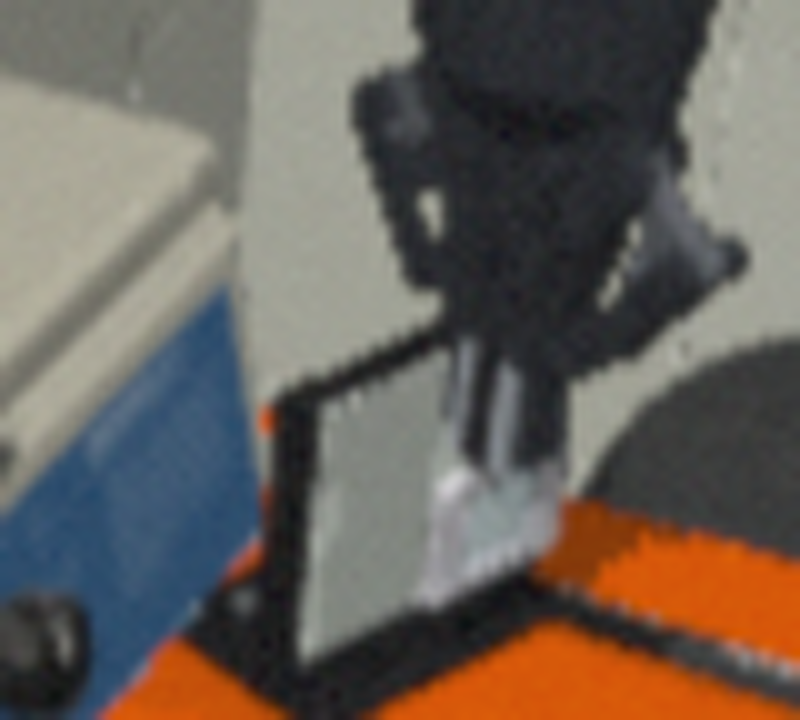

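```bash
python3 -c "
from cell import ctrl
print(ctrl.finish_job())"
```

```text
the job is handed in; nothing more can be done
None
```

The job is handed in at about 19 s of the 64 s allowed. The gripper is holding the filter plate upright and still in front of the screen, and every check I made points to success; no verdict was given.

- **Plunger:** I pressed it to its bottom stop, where the force rose from 8 to 19 N. The flap popped ajar.
- **Flap:** I lifted it by the drum to about 1.72 rad, where the drum slipped a little in the fingers. I then pushed it from the front with closed fingers until it met its stop, at about 1.9 rad. A later picture shows it still open.
- **Plate:** I drew it straight up by its tab and carried it over the other objects to the viewer.
- **Last checks:**
  - The plate's centre plane is about 25 mm from the screen, roughly centred and at screen height.
  - The finger opening reads a steady 6.6 mm, joint speeds are about zero and contact force is about zero.
  - The cup, dish and bottle look unmoved.

**Disagreements and limits:**
- The arm's own reading puts the plate 2–4 mm closer to the screen than the side camera does. I left clearance for either.
- The viewer's yaw differed by about 0.025 rad between the two cameras, and I used a value between them, so squareness is good to about 1 degree.
- The top camera could not check the final pose, because the arm blocked its view of the screen.

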